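Press the lid onto a paint tin, then tip the tin to check the seal

TASK

A paint tin stands in the lever press with its lid only started in the mouth: pull the press's lever all the way down so that the lid goes fully home, then ease the lever slowly back up to its rest, never letting it spring up by itself. Draw the tin upright out of the press, lift it, and tip it over towards its side, at least 60 degrees from upright, to check that the lid does not leak. Finish while still holding it like that in the gripper, its middle at least 15 cm above the table and clear of the press, with the lever at rest and the other things on the table left where they are.

Things in the scene. Friction and masses are not known exactly. Their poses are not given: they have to be found in the camera images.
- press: Grey twin-pillar lever press bolted to the table. Origin on the table under the centre of the tin's nest; x points from its open front (roughly towards the robot) to its back, y to its left, z up. Base plate 14 mm thick, x -72 to +98, y +-105 mm. Two 18 mm steel pillars at x +50, y +-75 mm.
- ram_rest (a point): where the underside of the ram's round 44 mm foot is when the lever is up: over the nest, 149 mm above the table. The ram goes down 40 mm per rad of lever. Above it sit the gear head (x -32 to +58, y +-40 mm of the press) and a cross beam (y +-95 mm), undersides 184 to 192 mm, top 270 mm above the table.
- nest (a point): centre of the nest floor, 14 mm above the table: where the underside of the tin stands at the start. The nest is a low steel U, 8 mm high, 64 mm wide inside, open towards the press's front (-x), so that the tin slides out along -x or is lifted over it.
- lever_hinge (a point): point on the lever's hinge axis (225 mm above the table) level with the middle of the grip sleeve. The axis runs along the press's y.
- lever_grip (a point): middle of the black sleeve at the lever's end, 25 mm thick, 100 mm long, along the press's y on its right (-y) side; it revolves freely, so it can be held from above all through the stroke. Runs on a 140 mm circle about lever_hinge: at rest 50 degrees above level on the front (-x) side, at the end about 42 degrees below. The 13 mm lever rod is 60 mm to its +y side.
- lever (a joint): lever angle in rad: 0 up at rest, growing as it is pulled forward and down; the ram meets the seated lid and stops the lever dead at about 1.60 (free end stop 1.72). A return spring pulls it up: about 4 N at the grip at rest rising to about 10 N at the bottom, and some 4 N more while the lid goes in. Let go, it flies up.
- tin: The tin in the press: plain metal paint tin with a paper band, 60 mm diameter, 70 mm high, 0.18 to 0.38 kg. Origin at the centre of its underside, z along its axis towards the lid.
- tin_mid (a point): middle of the tin, on its axis 35 mm above its underside
- lid (a joint): how far the lid of the tin stands above its seat, in m: 0.003 to 0.006 at the start, 0 fully home. Lid 49 mm wide; seated, its top is 71 mm above the tin's underside. It takes about 12 N to push in and does not come back by itself.
- tin_b: bystander: another closed paint tin of the same make (60 mm wide, 71 mm high) standing on the table; origin under its centre; leave it alone
- tin_c: bystander: another closed paint tin of the same make (60 mm wide, 71 mm high) standing on the table; origin under its centre; leave it alone
- bottle_a: bystander: white paint bottle with a nozzle, 57 mm wide, 152 mm high, standing; origin under its centre
- bottle_b: bystander: black paint bottle with a nozzle, 57 mm wide, 152 mm high, standing; origin under its centre
- jar: bystander: white jar full of brushes, 72 mm wide, 182 mm high with the brushes; origin under its centre
- scissors: bystander: scissors lying flat, 165 mm long, blades to their +x; origin near the middle, on the table
- marker: bystander: marker pen lying, 134 mm long, 18 mm thick, along its x; origin near the middle, on the table
- palette: bystander: round white palette with wells, 160 mm wide, 10 mm high; origin under its centre

How it is judged:
By the outcome, as a careful person would: the job done as asked, in the order asked, and still so for the second after the job is handed in, while the arm keeps its last pose, push and grip.
It also fails if it takes over 64 s, if anything falls off the work surface, if the arm or the gripper's body presses on something with over 40 N, if the wrist force passes 120 N, or if a joint passes its speed limit or range.

ROBOT

A 6-joint arm with a two-finger parallel gripper is mounted at the origin on the work surface. World frame = base frame: x ahead of the robot, y to its left, z up, the work surface at z = 0. Lengths are in m, angles in rad, forces in N, time in s.
With the tool pointing down it reaches from about 0.4 to 0.825 m from the base axis. Payload 7 kg.
Tool frame: the origin (TCP) lies midway between the tips of the shut fingers; the grasp point (between the pads) lies hold_point_z behind it (hold_point_z is the distance from the TCP to the grasp point, in m); z points along the fingers, y is the line along which they close (so a half turn about z gives the same grasp; the last joint's range is limited). The gripper opens to 88 mm and grips with 3 to 60 N. Pads are 19 mm wide; open, the fingers measure 130 mm over their backs; the gripper's body (78 mm by 193 mm) begins 47 mm behind the grasp point.
Start: joints at [-0.996, 0.359, 0.012, 0, -1.224, -0.288], TCP at [0.191, -0.647, 0.193] pointing down, gripper open.
Joint ranges: [-3.07, 3.07], [-1.43, 2.12], [-1.02, 1.25], [-3.03, 1.67], [-3.05, -0], [-3.03, 3.03]. Speed limits (rad/s): [2.39, 2.39, 3.01, 3.14, 3.14, 3.14].

INTERFACE

Orientations are given as [roll, pitch, yaw] about the fixed x, y, z axes, in that order (R = Rz(yaw) Ry(pitch) Rx(roll)).
In Python, from station import * gives the robot as it stands.
- The arm moves only by the tool apply_moves, never from a script. Its argument "steps" is a list of rows, each an object with "translation": the shift along the world's x, y, z scaled (see below), a list of three; "rotation": the turn, a rotation vector about the world's x, y, z scaled (see below), a list of three. A call has exactly 10 rows; each row is the pose to reach, as a shift and turn from the pose commanded when the call began; what a row does not reach only later rows make up. The controller multiplies each number of a shift by 250 mm and each number of a turn by 30 degrees. A row lasts 1/12 s, in which the tool goes at most 41.7 mm and 7.16 degrees, less where a joint would pass 70% of its speed; a pose out of reach is approached as far as the arm can. A call with a number of a shift or a turn outside -1 to 1 is refused whole. A call with a gripper value outside its range is refused whole. "jaw" is the closure, from -1 (fully open) to 1 (shut), so that 0 is half open, set as the call begins (left out, the last holds). The fingers move at their own pace and stop on an object; "newtons" is the grip in N (left out, the last holds). Time passes only in rows, so rows that repeat a pose let the fingers close, or fill a call up. It gives the time, the measured TCP pose, the force, the opening and the grip force at its end, in the units of the state.
- get_state(): the state, without advancing time (a new reading comes with each control period).
- grab_frame(name): name is "side" or "top"; returns the picture (400x640x3 uint8, blue, green, red); there is no depth.
- camera_model(name): a dict with "fx", "fy", "cx", "cy" (pixels), "k1" (the pictures are not rectified: a ray, as slopes to the right and down, at radius r is drawn at 1 + k1 r^2 times it, then the intrinsics apply), "xyz" and "rotation" of the camera in the world. Camera axes: x right, y down, z forward; pixel columns grow to the right and rows downward; lengths in m; the calibration is good to about 2 mm. A picture is of the moment at which its call begins. camera_model takes no time and is no camera call.
- job_done(): hands the job in; it is judged then, once.
The state is a dict: "t": time; "q": joint angles; "qd": joint speeds; "joint_efforts": joint torques, N m; "eef_pos": TCP position; "ee_rot": TCP orientation; "force": force on the tool from outside, world axes, zero at the start; "moment": the same for the moment, N m; "width": finger opening in m; "gripper_force": force on a finger pad.
Only numpy, scipy, OpenCV 4.12 (cv2) and the standard library are available. Lean on these libraries where they do the work, as an engineer would, in place of code of your own. Each camera call takes 0.05 s, during which the arm holds its last target. There are 200 camera calls.

## Working session

There is one attempt and no reset: what is moved stays moved. The work goes in short steps, Python scripts to look and compute and a tool call to move; the robot and the scene stay as the last step left them, time stands still between calls to the robot, and variables do not carry over. Pictures are saved under pics/ and viewed, at most 10 in all, crops included, and the job is handed in when it is done.

Besides the shell and the picture viewer there is one more tool, called after ">>>" as name(argument=value, ...) on one line, values as JSON. apply_moves: Moves the arm, as the interface text tells. Shifts and turns lie within -1 to 1; 1 stands for 250 mm of shift or 30 degrees of turn. Its arguments: {"type":"object","properties":{"steps":{"type":"array"},"jaw":{"type":"number"},"newtons":{"type":"number"}},"required":["steps"]}

```bash
ls; mkdir -p pics; python3 - <<'E'
from station import *
import cv2
s=get_state(); print({k:s[k] for k in('t','eef_pos','ee_rot','force','width')}); 
import station; print([n for n in dir(station) if 'hold' in n.lower()], globals().get('hold_point_z'), s.keys())
for n in('side','top'):
    cv2.imwrite(f'pics/{n}0.png',grab_frame(n)); print(n,camera_model(n))
E
```

```text
pics
{'t': 0.0, 'eef_pos': array([ 0.19078031, -0.64692791,  0.19205225]), 'ee_rot': array([ 3.13999478e+00, -1.33999421e-04, -2.85489745e+00]), 'force': array([ 0.45646825, -0.6647166 , -0.28136255]), 'width': 0.08804891661464329}
['hold_point_z'] 0.0188 dict_keys(['t', 'q', 'qd', 'joint_efforts', 'eef_pos', 'ee_rot', 'force', 'moment', 'gripper_force', 'width'])
side {'fx': 396.10295359850045, 'fy': 396.10295359850045, 'cx': 320.8702729849852, 'cy': 193.7439443267746, 'k1': -0.06510257520861301, 'xyz': array([0.01146868, 0.63233114, 1.08674976]), 'rotation': array([-2.37637052, -0.00972868, -2.43295346])}
top {'fx': 432.3340088405331, 'fy': 432.3340088405331, 'cx': 319.23455252492704, 'cy': 197.1111473160931, 'k1': 0.01960843547586092, 'xyz': array([0.39729467, 0.01618511, 1.36763634]), 'rotation': array([-3.01819977e+00, -1.63394140e-03, -1.56596792e+00])}
```

View pics/side0.png

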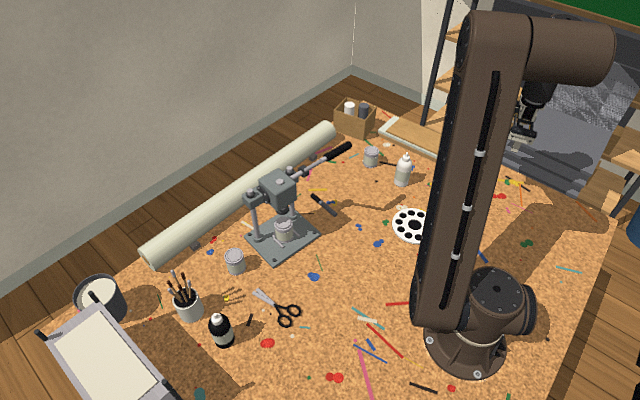

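View pics/top0.png

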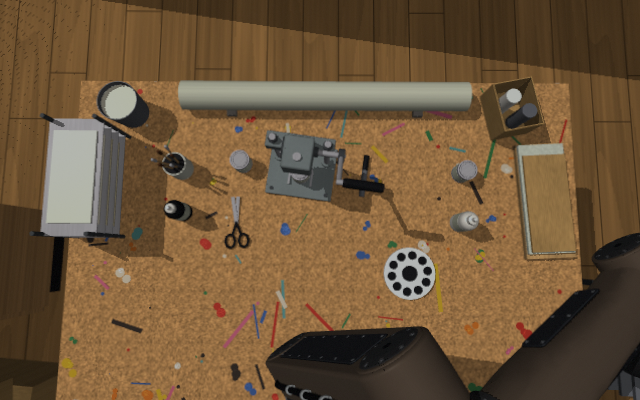

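The press is at about (300,168) in the top view and (282,235) in the side view. The lever grip is at (363,185) top and (335,152) side. Next I'll zoom in on both.

```bash
python3 - <<'E'
import cv2,numpy as np
a=cv2.imread('pics/top0.png')[120:220,250:400]; b=cv2.imread('pics/side0.png')[130:275,235:365]
a=cv2.resize(a,None,fx=5,fy=5,interpolation=cv2.INTER_CUBIC); b=cv2.resize(b,None,fx=4,fy=4,interpolation=cv2.INTER_CUBIC)
cv2.imwrite('pics/topc.png',a);cv2.imwrite('pics/sidec.png',b)
E
cat > h.py <<'E'
import numpy as np,cv2
from station import *
from scipy.spatial.transform import Rotation as R
def cam(n):
    c=camera_model(n); r=np.array(c['rotation'])
    return c,R.from_euler('xyz',r).as_matrix()
def ray(n,u,v):
    c,M=cam(n); x=(u-c['cx'])/c['fx'];y=(v-c['cy'])/c['fy']
    rd=np.hypot(x,y);r=rd
    for _ in range(20): r=rd/(1+c['k1']*r*r)
    k=r/rd if rd else 1
    return np.array(c['xyz']),M@np.array([x*k,y*k,1])
def onz(n,u,v,z):
    o,d=ray(n,u,v); return o+d*(z-o[2])/d[2]
def two(pt,ps):
    o1,d1=ray('top',*pt);o2,d2=ray('side',*ps)
    s=np.linalg.lstsq(np.c_[d1,-d2],o2-o1,rcond=None)[0]
    p,q=o1+s[0]*d1,o2+s[1]*d2
    return (p+q)/2,np.linalg.norm(p-q)
def proj(n,P):
    c,M=cam(n); p=M.T@(np.array(P)-c['xyz']); x,y=p[:2]/p[2]; k=1+c['k1']*(x*x+y*y)
    return np.array([c['fx']*x*k+c['cx'],c['fy']*y*k+c['cy']])
E
python3 -c "
from h import *
print(cam('top')[1]);print(two((363,185),(335,152)), onz('top',239,160,.071),onz('side',234,255,.071))"
```

```text
[[ 0.00482838 -0.99238421  0.12308639]
 [-0.99998701 -0.00499278 -0.00102722]
 [ 0.00163394 -0.12307983 -0.99239543]]
(array([ 0.56026149, -0.08959329,  0.32332895]), np.float64(0.007410603921120814)) [0.67098364 0.26020196 0.071     ] [0.67038806 0.26233092 0.071     ]
```

View pics/topc.png

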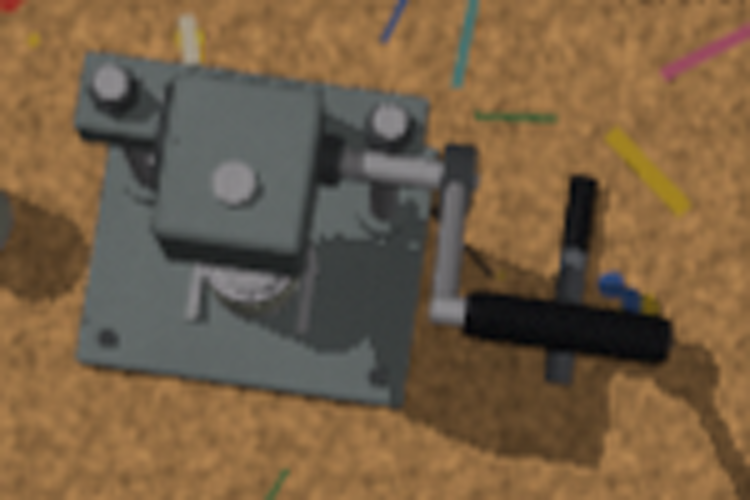

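View pics/sidec.png

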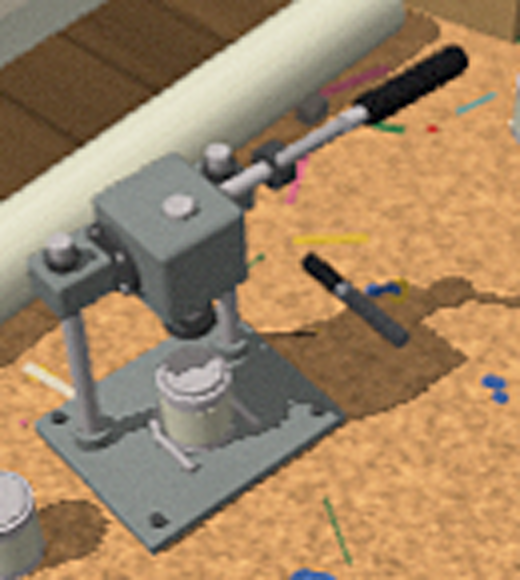

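The top crop shows plate corners at (78,365), (400,405) and (428,98), and the sleeve running from (467,312) to (668,340). The marker lies under the sleeve. In the side crop the plate corners are at (155,550), (345,415) and (38,425), and the sleeve runs from (362,108) to (463,60).

```bash
python3 - <<'E'
from h import *
from scipy.optimize import least_squares
T=lambda u,v:(u/5+250-.4,v/5+120-.4); S=lambda u,v:(u/4+235-.4,v/4+130-.4)
obs=[('top',T(78,365),(-.072,.105)),('top',T(400,405),(-.072,-.105)),('top',T(428,98),(.098,-.105)),
('side',S(155,550),(-.072,.105)),('side',S(345,415),(-.072,-.105)),('side',S(38,425),(.098,.105))]
pts=[(onz(n,*p,.014)[:2],q,n) for n,p,q in obs]
def f(x,r=0):
    c,s=np.cos(x[2]),np.sin(x[2]); return np.ravel([np.array([x[0]+c*q[0]-s*q[1],x[1]+s*q[0]+c*q[1]])-p for p,q,n in pts])
r=least_squares(f,[.65,.1,-.1]); x=r.x; print(x,(r.fun.reshape(-1,2)*1000).round(1))
g,e=two(T(567,327),S(412,86)); print('grip',g,e)
# sleeve plane height: 225+140 sin50=332
for n,a,b in(('top',T(467,312),T(668,340)),):print(onz(n,*a,.332),onz(n,*b,.332))
c,s=np.cos(x[2]),np.sin(x[2]); print('grip in press',np.array([[c,s],[-s,c]])@(g[:2]-x[:2]))
mk=onz('top',*T(570,280),.009);print('marker',mk)
s=get_state();print(R.from_euler('xyz',s['ee_rot']).as_matrix().round(3),s['q'])
E
```

```text
[ 0.64127207  0.0777954  -0.08250516] [[ -0.5   2.9]
 [  6.6  -3. ]
 [-22.3   0.6]
 [  1.1  -1.2]
 [  9.2  -7.1]
 [  5.9   7.8]]
grip [ 0.55640451 -0.09105658  0.32865488] 0.00013313091054619798
[ 0.56294885 -0.04232344  0.332     ] [ 0.54971548 -0.13956579  0.332     ]
grip in press [-0.07066351 -0.17527168]
marker [ 0.63557634 -0.12623578  0.009     ]
[[-0.959 -0.283 -0.001]
 [-0.283  0.959  0.001]
 [ 0.     0.001 -1.   ]] [-9.95915172e-01  3.59323845e-01  1.11726085e-02 -2.83267578e-04
 -1.22411244e+00 -2.88079641e-01]
```

```bash
python3 - <<'E'
from h import *
from scipy.optimize import least_squares
T=lambda u,v:(u/5+250-.4,v/5+120-.4); S=lambda u,v:(u/4+235-.4,v/4+130-.4)
obs=[('top',T(78,365),(-.072,.105),.014),('top',T(400,405),(-.072,-.105),.014),
('side',S(155,550),(-.072,.105),.014),('side',S(345,415),(-.072,-.105),.014),('side',S(38,425),(.098,.105),.014),
('top',T(303,95-20),(.058,-.04),.27),('top',T(155,237),(-.032,.04),.27),('top',T(297,255),(-.032,-.04),.27)][:7+1]
pts=[(onz(n,*p,z)[:2],q,n) for n,p,q,z in obs]
def f(x):
    c,s=np.cos(x[2]),np.sin(x[2]); return np.ravel([np.array([x[0]+c*q[0]-s*q[1],x[1]+s*q[0]+c*q[1]])-p for p,q,n in pts])
r=least_squares(f,[.65,.1,-.1],loss='soft_l1',f_scale=.003); x=r.x; print(x,(f(x).reshape(-1,2)*1000).round(1))
g,e=two(T(567,327),S(412,86))
c,s=np.cos(x[2]),np.sin(x[2]);M=np.array([[c,-s],[s,c]]); gp=M.T@(g[:2]-x[:2]);print('grip in press',gp)
# tin lid centre seen from the side view: z=.014+.071+.0045
print('lid',onz('side',*S(196,378),.088))
h=gp[0]+.14*np.cos(np.radians(50))
for d in (50,0,-42): print(d,x[:2]+M@[h-.14*np.cos(np.radians(d)),gp[1]],.225+.14*np.sin(np.radians(d)))
E
```

```text
[ 0.6375564   0.07703091 -0.11412412] [[-0.7  4.1]
 [-0.2 -1.1]
 [ 0.9 -0. ]
 [ 2.4 -5.3]
 [ 5.2  3.6]
 [-6.7 -8.7]
 [-0.9  5.3]
 [-0.9 -0.8]]
grip in press [-0.06148277 -0.17623537]
lid [0.63060988 0.08153775 0.088     ]
50 [ 0.55640451 -0.09105658] 0.33224622203665694
0 [ 0.50672009 -0.08536165] 0.225
-42 [ 0.54244589 -0.08945662] 0.13132171510975985
```

>>> apply_moves(jaw=-1, newtons=25, steps=[{"translation": [0.03,0.05,0.1],"rotation": [0,0,0.06]},{"translation": [0.1,0.15,0.2],"rotation": [0,0,0.18]},{"translation": [0.17,0.27,0.3],"rotation": [0,0,0.3]},{"translation": [0.24,0.39,0.4],"rotation": [0,0,0.42]},{"translation": [0.32,0.51,0.5],"rotation": [0,0,0.54]},{"translation": [0.4,0.63,0.6],"rotation": [0,0,0.66]},{"translation": [0.48,0.75,0.7],"rotation": [0,0,0.78]},{"translation": [0.56,0.86,0.78],"rotation": [0,0,0.88]},{"translation": [0.62,0.95,0.83],"rotation": [0,0,0.96]},{"translation": [0.66,1.0,0.83],"rotation": [0,0,1.0]}])

```text
t: 0.93
eef_pos: [0.3578, -0.3957, 0.4045]
ee_rot: [-3.136, 0.001, -2.327]
force: [-0.2, -1.3, 0.6]
width: 0.0876
gripper_force: 0.0
```

>>> apply_moves(steps=[{"translation": [0.07,0.1,0],"rotation": [0,0,0.1]},{"translation": [0.15,0.22,0],"rotation": [0,0,0.22]},{"translation": [0.23,0.34,0],"rotation": [0,0,0.34]},{"translation": [0.31,0.46,0],"rotation": [0,0,0.46]},{"translation": [0.39,0.58,0],"rotation": [0,0,0.58]},{"translation": [0.47,0.7,0],"rotation": [0,0,0.7]},{"translation": [0.54,0.82,0],"rotation": [0,0,0.8]},{"translation": [0.6,0.91,0],"rotation": [0,0,0.9]},{"translation": [0.64,0.97,0],"rotation": [0,0,0.97]},{"translation": [0.66,1.0,0],"rotation": [0,0,1.0]}])

```text
t: 1.77
eef_pos: [0.5218, -0.1453, 0.3997]
ee_rot: [3.14, 0.0, -1.804]
force: [0.1, -0.1, -0.2]
width: 0.0876
gripper_force: 0.0
```

>>> apply_moves(steps=[{"translation": [0.05,0.06,0],"rotation": [0,0,0.08]},{"translation": [0.11,0.14,0],"rotation": [0,0,0.16]},{"translation": [0.132,0.176,0],"rotation": [0,0,0.216]},{"translation": [0.132,0.176,-0.05],"rotation": [0,0,0.216]},{"translation": [0.132,0.176,-0.12],"rotation": [0,0,0.216]},{"translation": [0.132,0.176,-0.19],"rotation": [0,0,0.216]},{"translation": [0.132,0.176,-0.25],"rotation": [0,0,0.216]},{"translation": [0.132,0.176,-0.31],"rotation": [0,0,0.216]},{"translation": [0.132,0.176,-0.34],"rotation": [0,0,0.216]},{"translation": [0.132,0.176,-0.35],"rotation": [0,0,0.216]}])

```text
t: 2.6
eef_pos: [0.553, -0.1038, 0.3115]
ee_rot: [3.139, -0.0, -1.695]
force: [-1.1, -0.7, -0.3]
width: 0.0877
gripper_force: 0.0
```

```bash
python3 - <<'E'
from h import *
s=get_state();print(s['q'],s['eef_pos'],s['ee_rot'],s['force'])
a=grab_frame('top')[110:230,270:430];b=grab_frame('side')[90:210,280:440]
cv2.imwrite('pics/g1.png',cv2.resize(np.hstack([a,b]),None,fx=2.5,fy=2.5,interpolation=cv2.INTER_CUBIC))
E
```

```text
[ 1.62085902e-01  1.20294817e-01 -3.74112580e-02 -3.13163925e-04
 -1.41553319e+00 -2.86382066e-01] [ 0.55302422 -0.10378754  0.3115435 ] [ 3.13916184e+00 -3.93409055e-04 -1.69514082e+00] [-1.14229598 -0.74592917 -0.26563178]
```

View pics/g1.png

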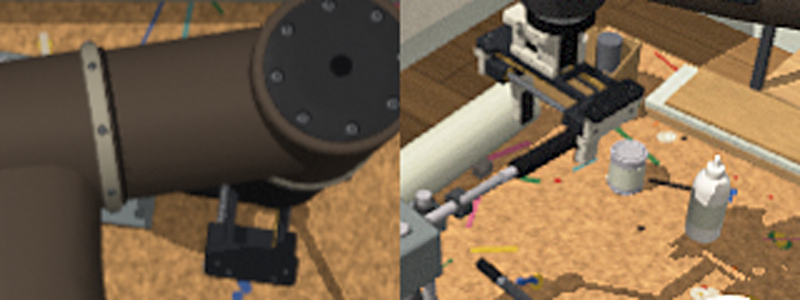

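The right half shows the sleeve (about (545,155)) lying between the two open fingers, so I'm closing.

>>> apply_moves(jaw=1, newtons=30, steps=[{"translation": [0,0,0],"rotation": [0,0,0]},{"translation": [0,0,0],"rotation": [0,0,0]},{"translation": [0,0,0],"rotation": [0,0,0]},{"translation": [0,0,0],"rotation": [0,0,0]},{"translation": [0,0,0],"rotation": [0,0,0]},{"translation": [0,0,0],"rotation": [0,0,0]},{"translation": [0,0,0],"rotation": [0,0,0]},{"translation": [0,0,0],"rotation": [0,0,0]},{"translation": [0,0,0],"rotation": [0,0,0]},{"translation": [0,0,0],"rotation": [0,0,0]}])

```text
t: 3.53
eef_pos: [0.5539, -0.1034, 0.3129]
ee_rot: [3.142, -0.0, -1.694]
force: [0.0, -0.1, -0.3]
width: 0.0264
gripper_force: 0.0
```

```bash
cat > arc.py <<'E'
import numpy as np,sys
def tab(al,yaw=-.12):
    P=lambda a:.14*np.array([-np.cos(yaw)*np.cos(a),-np.sin(yaw)*np.cos(a),np.sin(a)])
    al=np.radians(al); 
    print([[round(float(v),3) for v in (P(a)-P(al[0]))/.25] for a in al[1:]])
tab([50,50,50,49,47.5,45.5,43,40.5,38,35.5,33])
tab([33]+[33-2.6*k for k in range(1,11)])
E
python3 arc.py
```

```text
[[0.0, 0.0, 0.0], [0.0, 0.0, 0.0], [-0.007, 0.001, -0.006], [-0.018, 0.002, -0.016], [-0.032, 0.004, -0.03], [-0.049, 0.006, -0.047], [-0.065, 0.008, -0.065], [-0.081, 0.01, -0.084], [-0.095, 0.011, -0.104], [-0.109, 0.013, -0.124]]
[[-0.013, 0.002, -0.022], [-0.026, 0.003, -0.044], [-0.037, 0.004, -0.067], [-0.047, 0.006, -0.09], [-0.056, 0.007, -0.113], [-0.064, 0.008, -0.138], [-0.071, 0.009, -0.162], [-0.077, 0.009, -0.187], [-0.082, 0.01, -0.212], [-0.086, 0.01, -0.237]]
```

>>> apply_moves(jaw=1, newtons=30, steps=[{"translation": [0,0,0],"rotation": [0,0,0]},{"translation": [0,0,0],"rotation": [0,0,0]},{"translation": [-0.007,0.001,-0.006],"rotation": [0,0,0]},{"translation": [-0.018,0.002,-0.016],"rotation": [0,0,0]},{"translation": [-0.032,0.004,-0.03],"rotation": [0,0,0]},{"translation": [-0.049,0.006,-0.047],"rotation": [0,0,0]},{"translation": [-0.065,0.008,-0.065],"rotation": [0,0,0]},{"translation": [-0.081,0.01,-0.084],"rotation": [0,0,0]},{"translation": [-0.095,0.011,-0.104],"rotation": [0,0,0]},{"translation": [-0.109,0.013,-0.124],"rotation": [0,0,0]}])

```text
t: 4.37
eef_pos: [0.5264, -0.0997, 0.2822]
ee_rot: [-3.14, 0.001, -1.694]
force: [-0.6, 1.9, 4.8]
width: 0.0005
gripper_force: 2.5
```

```bash
python3 - <<'E'
from h import *
b=grab_frame('side')[90:240,260:440]
cv2.imwrite('pics/g2.png',cv2.resize(b,None,fx=4,fy=4,interpolation=cv2.INTER_CUBIC))
E
```

```text
(no output)
```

View pics/g2.png

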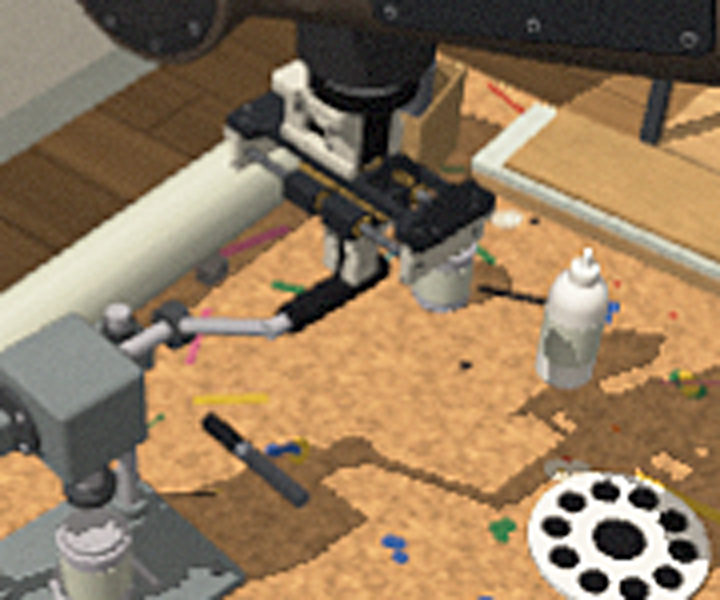

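The tips closed without taking the sleeve; the shut fingers at (355,265) now rest on it and push it part-way down. I'll check the lever angle against the model.

```bash
python3 - <<'E'
from h import *
yaw=-.12;M=np.array([[np.cos(yaw),-np.sin(yaw)],[np.sin(yaw),np.cos(yaw)]])
o=np.array([.6376,.077])
g=np.array([.5564,-.0911]); H=g+M@[.14*np.cos(np.radians(50)),0]
for al in(50,33,25,20,15,10,5):
    a=np.radians(al); out=[]
    for dy in(.05,-.05):
        P=np.r_[H+M@[-.14*np.cos(a),dy],.225+.14*np.sin(a)]; out.append((proj('side',P).round(1)))
    out.append(np.r_[H+M@[-.14*np.cos(a),-.01],.225+.14*np.sin(a)].round(3))
    print(al,*out)
print('obs now (331.3,170) (356,156); obs rest',362/4+235,108/4+130,463/4+235,60/4+130)
s=get_state();print('tcp px',proj('side',s['eef_pos']),s['eef_pos'],s['force'],s['width'])
E
```

```text
50 [325.3 157.6] [349.5 143.1] [ 0.555 -0.101  0.332]
33 [331.5 170.2] [355.3 155.3] [ 0.528 -0.098  0.301]
25 [333.6 176.1] [357.2 161.1] [ 0.519 -0.097  0.284]
20 [334.6 179.7] [358.  164.6] [ 0.514 -0.096  0.273]
15 [335.3 183.2] [358.6 168. ] [ 0.51  -0.096  0.261]
10 [335.8 186.5] [358.9 171.2] [ 0.508 -0.095  0.249]
5 [336.  189.6] [358.9 174.3] [ 0.506 -0.095  0.237]
obs now (331.3,170) (356,156); obs rest 325.5 157.0 350.75 145.0
tcp px [346.71832252 166.17438055] [ 0.52546064 -0.09957887  0.28114552] [-0.05147903  2.3165585   1.83514982] 0.00048682630789055386
```

```bash
python3 - <<'E'
from h import *
b=grab_frame('side')[125:185,315:385]
s=get_state();print(s['force'],s['width'],s['gripper_force'],s['eef_pos'])
cv2.imwrite('pics/g3.png',cv2.resize(b,None,fx=10,fy=10,interpolation=cv2.INTER_CUBIC))
E
```

```text
[-0.05316999  2.5376934   3.38648568] 0.0005022787994026412 1.9988391509104986 [ 0.52586942 -0.09968758  0.28160453]
```

View pics/g3.png

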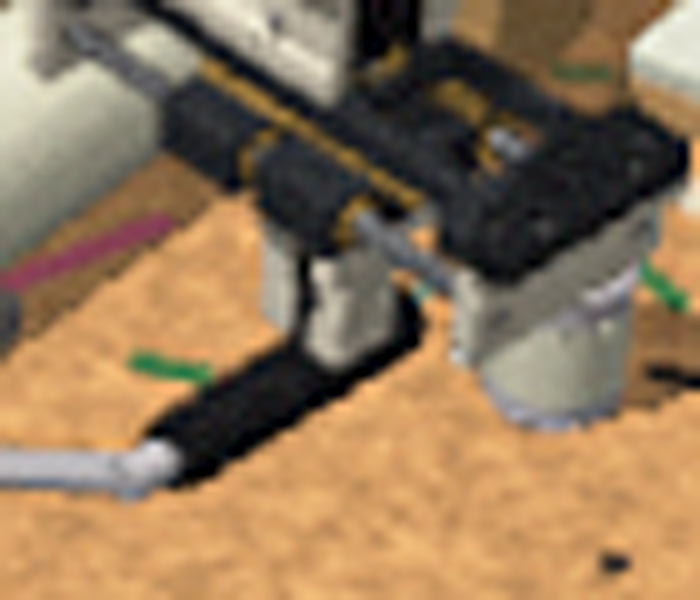

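```bash
python3 - <<'E'
from h import *
e=np.array([.526,-.0997,.2816]); X=np.array([.993,-.12,0])
f=lambda P:((proj('side',P)-[315,125])*10).round()
for nm,d0,d1 in(('shut',0,.021),('grip',.0125,.0335)):
  for z in(.0,.019,.05):
    print(nm,z,'front in/out',f(e-X*d0+[0,0,z]),f(e-X*d1+[0,0,z]),'back',f(e+X*d0+[0,0,z]),f(e+X*d1+[0,0,z]))
s=get_state();print(s['q'],s['joint_efforts'].round(1))
E
```

```text
shut 0.0 front in/out [316. 410.] [366. 445.] back [316. 410.] [267. 375.]
shut 0.019 front in/out [320. 362.] [370. 398.] back [320. 362.] [270. 328.]
shut 0.05 front in/out [326. 283.] [377. 318.] back [326. 283.] [275. 249.]
grip 0.0 front in/out [346. 430.] [396. 466.] back [287. 389.] [239. 355.]
grip 0.019 front in/out [349. 383.] [400. 419.] back [290. 342.] [241. 308.]
grip 0.05 front in/out [356. 304.] [408. 339.] back [296. 263.] [246. 229.]
[ 1.78557368e-01  8.02648514e-02 -1.48381076e-01 -7.42321201e-04
 -1.34199157e+00 -3.01804714e-01] [ -1.5 -35.7  28.    7.5  -0.1  -0. ]
```

```bash
python3 - <<'E'
from h import *
e=np.array([.553,-.1038,.3115]); X=np.array([.993,-.12,0])
f=lambda P:((proj('side',P)-[280,90])*2.5+[400,0]).round(1)
for d in(.044,.065):
  for z in(0,.015): print(d,z,'front',f(e-X*d+[0,0,z]),'back',f(e+X*d+[0,0,z]))
g=cv2.imread('pics/g1.png')[60:210,440:660]
a=cv2.resize(g,None,fx=3.4,fy=3.4,interpolation=cv2.INTER_CUBIC)
for d,c in((.044,(0,0,255)),(.065,(0,255,0)),(-.044,(255,0,0)),(-.065,(255,255,0))):
    p=(f(e-X*d)-[440,60])*3.4; cv2.circle(a,tuple(int(v) for v in p),4,c,-1)
for dy in(.05,-.05):
    p=(f(np.array([.5564,-.0911,.332])+np.array([.12,.993,0])*dy)-[440,60])*3.4; cv2.circle(a,tuple(int(v) for v in p),4,(255,0,255),-1)
cv2.imwrite('pics/g4.png',a)
E
```

```text
0.044 0 front [578.5 177.9] back [527.2 142.4]
0.044 0.015 front [579.3 168.2] back [527.5 132.8]
0.065 0 front [591.3 186.8] back [515.5 134.3]
0.065 0.015 front [592.2 177.1] back [515.7 124.7]
```

View pics/g4.png

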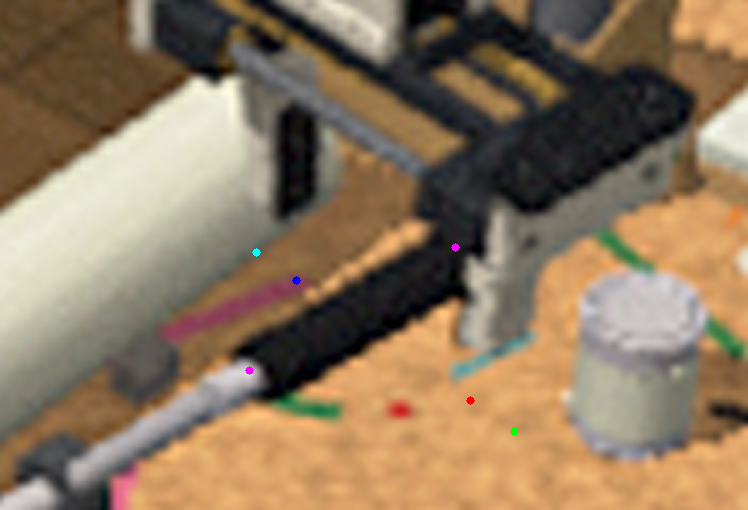

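The drawn points show the real fingertips sit about 25 mm higher than the reported TCP projects (tip at (500,345), predicted (490,415)). So the tips closed above the sleeve and pushed it down. I'll ease back along the same arc, then re-grasp lower.

>>> apply_moves(jaw=1, steps=[{"translation": [0.008,-0.001,0.012],"rotation": [0,0,0]},{"translation": [0.02,-0.002,0.028],"rotation": [0,0,0]},{"translation": [0.034,-0.004,0.045],"rotation": [0,0,0]},{"translation": [0.048,-0.006,0.062],"rotation": [0,0,0]},{"translation": [0.064,-0.008,0.08],"rotation": [0,0,0]},{"translation": [0.08,-0.01,0.096],"rotation": [0,0,0]},{"translation": [0.096,-0.011,0.112],"rotation": [0,0,0]},{"translation": [0.109,-0.013,0.126],"rotation": [0,0,0]},{"translation": [0.114,-0.013,0.136],"rotation": [0,0,0]},{"translation": [0.116,-0.013,0.15],"rotation": [0,0,0]}])

```text
t: 5.3
eef_pos: [0.5554, -0.1036, 0.3189]
ee_rot: [3.14, -0.0, -1.695]
force: [-0.0, 1.0, -0.4]
width: 0.0005
gripper_force: 0.0
```

>>> apply_moves(jaw=-0.6, steps=[{"translation": [0,0.005,0.03],"rotation": [0,0,0]},{"translation": [0,0.01,0.08],"rotation": [0,0,0]},{"translation": [0,0.01,0.12],"rotation": [0,0,0]},{"translation": [0,0.01,0.12],"rotation": [0,0,0]},{"translation": [0,0.01,0.12],"rotation": [0,0,0]},{"translation": [0,0.01,0.12],"rotation": [0,0,0]},{"translation": [0,0.01,0.12],"rotation": [0,0,0]},{"translation": [0,0.01,0.12],"rotation": [0,0,0]},{"translation": [0,0.01,0.12],"rotation": [0,0,0]},{"translation": [0,0.01,0.12],"rotation": [0,0,0]}])

```text
t: 6.13
eef_pos: [0.5556, -0.1009, 0.3492]
ee_rot: [3.141, -0.0, -1.695]
force: [0.1, -0.4, -0.3]
width: 0.0615
gripper_force: 0.0
```

>>> apply_moves(jaw=-0.6, steps=[{"translation": [0,0,-0.03],"rotation": [0,0,0]},{"translation": [0,0,-0.07],"rotation": [0,0,0]},{"translation": [0,0,-0.11],"rotation": [0,0,0]},{"translation": [0,0,-0.15],"rotation": [0,0,0]},{"translation": [0,0,-0.185],"rotation": [0,0,0]},{"translation": [0,0,-0.21],"rotation": [0,0,0]},{"translation": [0,0,-0.225],"rotation": [0,0,0]},{"translation": [0,0,-0.23],"rotation": [0,0,0]},{"translation": [0,0,-0.23],"rotation": [0,0,0]},{"translation": [0,0,-0.23],"rotation": [0,0,0]}])

```text
t: 6.97
eef_pos: [0.5559, -0.101, 0.2924]
ee_rot: [-3.141, -0.0, -1.695]
force: [-0.3, 0.1, 1.0]
width: 0.0698
gripper_force: 0.0
```

>>> apply_moves(jaw=1, newtons=30, steps=[{"translation": [0,0,0],"rotation": [0,0,0]},{"translation": [0,0,0],"rotation": [0,0,0]},{"translation": [0,0,0],"rotation": [0,0,0]},{"translation": [0,0,0],"rotation": [0,0,0]},{"translation": [0,0,0],"rotation": [0,0,0]},{"translation": [0,0,0],"rotation": [0,0,0]},{"translation": [0,0,0],"rotation": [0,0,0]},{"translation": [0,0,0],"rotation": [0,0,0]},{"translation": [0,0,0],"rotation": [0,0,0]},{"translation": [0,0,0],"rotation": [0,0,0]}])

```text
t: 7.8
eef_pos: [0.554, -0.1008, 0.2915]
ee_rot: [3.138, -0.0, -1.695]
force: [-5.3, 1.0, 1.3]
width: 0.0242
gripper_force: 30.0
```

>>> apply_moves(steps=[{"translation": [-0.007,0.001,-0.006],"rotation": [0,0,0]},{"translation": [-0.018,0.002,-0.016],"rotation": [0,0,0]},{"translation": [-0.032,0.004,-0.03],"rotation": [0,0,0]},{"translation": [-0.045,0.005,-0.043],"rotation": [0,0,0]},{"translation": [-0.057,0.007,-0.056],"rotation": [0,0,0]},{"translation": [-0.069,0.008,-0.07],"rotation": [0,0,0]},{"translation": [-0.081,0.01,-0.084],"rotation": [0,0,0]},{"translation": [-0.091,0.011,-0.098],"rotation": [0,0,0]},{"translation": [-0.1,0.012,-0.111],"rotation": [0,0,0]},{"translation": [-0.109,0.013,-0.124],"rotation": [0,0,0]}])

```text
t: 8.63
eef_pos: [0.528, -0.0973, 0.262]
ee_rot: [-3.141, 0.001, -1.694]
force: [-5.6, 4.5, 8.7]
width: 0.0245
gripper_force: 30.0
```

```bash
cat >> arc.py <<'E'
print('down2');tab([33]+[33-3.3*k for k in range(1,11)])
print('down3');tab([0]+[0-3.2*k for k in range(1,11)])
print('down4');tab([-32]+[-32-1.4*k for k in range(1,11)])
E
python3 arc.py|sed -n '/down2/,$p'
```

```text
down2
[[-0.017, 0.002, -0.028], [-0.032, 0.004, -0.056], [-0.045, 0.005, -0.085], [-0.057, 0.007, -0.115], [-0.067, 0.008, -0.146], [-0.075, 0.009, -0.177], [-0.081, 0.01, -0.209], [-0.086, 0.01, -0.241], [-0.089, 0.011, -0.273], [-0.09, 0.011, -0.305]]
down3
[[0.001, -0.0, -0.031], [0.003, -0.0, -0.062], [0.008, -0.001, -0.093], [0.014, -0.002, -0.124], [0.022, -0.003, -0.154], [0.031, -0.004, -0.184], [0.042, -0.005, -0.213], [0.055, -0.007, -0.242], [0.069, -0.008, -0.27], [0.084, -0.01, -0.297]]
down4
[[0.007, -0.001, -0.012], [0.015, -0.002, -0.023], [0.023, -0.003, -0.034], [0.031, -0.004, -0.045], [0.039, -0.005, -0.056], [0.048, -0.006, -0.066], [0.057, -0.007, -0.077], [0.066, -0.008, -0.087], [0.076, -0.009, -0.096], [0.085, -0.01, -0.106]]
```

>>> apply_moves(steps=[{"translation": [-0.017,0.003,-0.028],"rotation": [0,0,0]},{"translation": [-0.032,0.006,-0.056],"rotation": [0,0,0]},{"translation": [-0.045,0.009,-0.085],"rotation": [0,0,0]},{"translation": [-0.057,0.011,-0.115],"rotation": [0,0,0]},{"translation": [-0.067,0.012,-0.146],"rotation": [0,0,0]},{"translation": [-0.075,0.013,-0.177],"rotation": [0,0,0]},{"translation": [-0.081,0.014,-0.209],"rotation": [0,0,0]},{"translation": [-0.086,0.015,-0.241],"rotation": [0,0,0]},{"translation": [-0.089,0.015,-0.273],"rotation": [0,0,0]},{"translation": [-0.09,0.015,-0.305],"rotation": [0,0,0]}])

```text
t: 9.47
eef_pos: [0.5045, -0.094, 0.1847]
ee_rot: [3.14, -0.0, -1.695]
force: [-6.2, 1.7, 6.0]
width: 0.0245
gripper_force: 30.0
```

>>> apply_moves(steps=[{"translation": [0.001,0,-0.031],"rotation": [0,0,0]},{"translation": [0.003,0,-0.062],"rotation": [0,0,0]},{"translation": [0.008,-0.001,-0.093],"rotation": [0,0,0]},{"translation": [0.014,-0.002,-0.124],"rotation": [0,0,0]},{"translation": [0.022,-0.003,-0.154],"rotation": [0,0,0]},{"translation": [0.031,-0.004,-0.184],"rotation": [0,0,0]},{"translation": [0.042,-0.005,-0.213],"rotation": [0,0,0]},{"translation": [0.055,-0.007,-0.242],"rotation": [0,0,0]},{"translation": [0.069,-0.008,-0.27],"rotation": [0,0,0]},{"translation": [0.084,-0.01,-0.297],"rotation": [0,0,0]}])

```text
t: 10.3
eef_pos: [0.5254, -0.0969, 0.1102]
ee_rot: [3.139, -0.001, -1.695]
force: [-6.4, 0.7, 7.1]
width: 0.0241
gripper_force: 30.0
```

>>> apply_moves(steps=[{"translation": [0.007,-0.001,-0.012],"rotation": [0,0,0]},{"translation": [0.015,-0.002,-0.023],"rotation": [0,0,0]},{"translation": [0.023,-0.003,-0.034],"rotation": [0,0,0]},{"translation": [0.031,-0.004,-0.045],"rotation": [0,0,0]},{"translation": [0.039,-0.005,-0.056],"rotation": [0,0,0]},{"translation": [0.046,-0.006,-0.064],"rotation": [0,0,0]},{"translation": [0.052,-0.006,-0.071],"rotation": [0,0,0]},{"translation": [0.056,-0.007,-0.076],"rotation": [0,0,0]},{"translation": [0.058,-0.007,-0.078],"rotation": [0,0,0]},{"translation": [0.058,-0.007,-0.078],"rotation": [0,0,0]}])

```text
t: 11.13
eef_pos: [0.5396, -0.0988, 0.0911]
ee_rot: [3.138, -0.001, -1.695]
force: [-7.1, -1.0, 8.5]
width: 0.0241
gripper_force: 30.0
```

>>> apply_moves(steps=[{"translation": [0.003,0,-0.004],"rotation": [0,0,0]},{"translation": [0.006,-0.001,-0.007],"rotation": [0,0,0]},{"translation": [0.009,-0.001,-0.01],"rotation": [0,0,0]},{"translation": [0.012,-0.002,-0.013],"rotation": [0,0,0]},{"translation": [0.015,-0.002,-0.017],"rotation": [0,0,0]},{"translation": [0.018,-0.002,-0.02],"rotation": [0,0,0]},{"translation": [0.018,-0.002,-0.02],"rotation": [0,0,0]},{"translation": [0.018,-0.002,-0.02],"rotation": [0,0,0]},{"translation": [0.018,-0.002,-0.02],"rotation": [0,0,0]},{"translation": [0.018,-0.002,-0.02],"rotation": [0,0,0]}])

```text
t: 11.97
eef_pos: [0.5416, -0.0992, 0.0878]
ee_rot: [3.136, -0.002, -1.695]
force: [-21.7, 4.1, 31.0]
width: 0.0241
gripper_force: 30.0
```

```bash
cat > up.py <<'E'
from arc import tab
import numpy as np
e=[-44.6,-26,-7,12,31,50]
print('UP')
for a,b in zip(e,e[1:]): tab(np.linspace(a,b,11))
E
python3 up.py|sed -n '/UP/,$p'
```

```text
UP
[[-0.012, 0.002, 0.013], [-0.024, 0.003, 0.027], [-0.036, 0.004, 0.041], [-0.047, 0.006, 0.055], [-0.058, 0.007, 0.07], [-0.068, 0.008, 0.085], [-0.078, 0.009, 0.1], [-0.087, 0.01, 0.116], [-0.096, 0.012, 0.132], [-0.104, 0.013, 0.148]]
[[-0.008, 0.001, 0.017], [-0.015, 0.002, 0.034], [-0.022, 0.003, 0.051], [-0.028, 0.003, 0.069], [-0.033, 0.004, 0.086], [-0.038, 0.005, 0.104], [-0.043, 0.005, 0.122], [-0.046, 0.006, 0.141], [-0.05, 0.006, 0.159], [-0.052, 0.006, 0.177]]
[[-0.002, 0.0, 0.018], [-0.003, 0.0, 0.037], [-0.004, 0.0, 0.056], [-0.004, 0.0, 0.074], [-0.004, 0.0, 0.093], [-0.003, 0.0, 0.111], [-0.001, 0.0, 0.13], [0.002, -0.0, 0.148], [0.004, -0.001, 0.166], [0.008, -0.001, 0.185]]
[[0.004, -0.0, 0.018], [0.009, -0.001, 0.036], [0.014, -0.002, 0.054], [0.02, -0.002, 0.071], [0.027, -0.003, 0.089], [0.034, -0.004, 0.106], [0.041, -0.005, 0.123], [0.049, -0.006, 0.14], [0.058, -0.007, 0.156], [0.067, -0.008, 0.172]]
[[0.01, -0.001, 0.016], [0.02, -0.002, 0.031], [0.031, -0.004, 0.046], [0.042, -0.005, 0.061], [0.054, -0.006, 0.075], [0.066, -0.008, 0.089], [0.079, -0.009, 0.103], [0.092, -0.011, 0.116], [0.105, -0.013, 0.128], [0.119, -0.014, 0.141]]
```

>>> apply_moves(steps=[{"translation": [-0.012,0.002,0.013],"rotation": [0,0,0]},{"translation": [-0.024,0.003,0.027],"rotation": [0,0,0]},{"translation": [-0.036,0.004,0.041],"rotation": [0,0,0]},{"translation": [-0.047,0.006,0.055],"rotation": [0,0,0]},{"translation": [-0.058,0.007,0.07],"rotation": [0,0,0]},{"translation": [-0.068,0.008,0.085],"rotation": [0,0,0]},{"translation": [-0.078,0.009,0.1],"rotation": [0,0,0]},{"translation": [-0.087,0.01,0.116],"rotation": [0,0,0]},{"translation": [-0.096,0.012,0.132],"rotation": [0,0,0]},{"translation": [-0.104,0.013,0.148],"rotation": [0,0,0]}])

```text
t: 12.8
eef_pos: [0.5181, -0.0959, 0.123]
ee_rot: [3.139, -0.001, -1.695]
force: [-5.0, -0.5, 5.0]
width: 0.0243
gripper_force: 30.0
```

>>> apply_moves(steps=[{"translation": [-0.008,0.001,0.017],"rotation": [0,0,0]},{"translation": [-0.015,0.002,0.034],"rotation": [0,0,0]},{"translation": [-0.022,0.003,0.051],"rotation": [0,0,0]},{"translation": [-0.028,0.003,0.069],"rotation": [0,0,0]},{"translation": [-0.033,0.004,0.086],"rotation": [0,0,0]},{"translation": [-0.038,0.005,0.104],"rotation": [0,0,0]},{"translation": [-0.043,0.005,0.122],"rotation": [0,0,0]},{"translation": [-0.046,0.006,0.141],"rotation": [0,0,0]},{"translation": [-0.05,0.006,0.159],"rotation": [0,0,0]},{"translation": [-0.052,0.006,0.177],"rotation": [0,0,0]}])

```text
t: 13.63
eef_pos: [0.5054, -0.0942, 0.1675]
ee_rot: [3.139, -0.0, -1.695]
force: [-5.2, 1.0, 3.4]
width: 0.0242
gripper_force: 30.0
```

>>> apply_moves(steps=[{"translation": [-0.002,0,0.018],"rotation": [0,0,0]},{"translation": [-0.003,0,0.037],"rotation": [0,0,0]},{"translation": [-0.004,0,0.056],"rotation": [0,0,0]},{"translation": [-0.004,0,0.074],"rotation": [0,0,0]},{"translation": [-0.004,0,0.093],"rotation": [0,0,0]},{"translation": [-0.003,0,0.111],"rotation": [0,0,0]},{"translation": [-0.001,0,0.13],"rotation": [0,0,0]},{"translation": [0.002,0,0.148],"rotation": [0,0,0]},{"translation": [0.004,-0.001,0.166],"rotation": [0,0,0]},{"translation": [0.008,-0.001,0.185],"rotation": [0,0,0]}])

```text
t: 14.47
eef_pos: [0.5078, -0.0945, 0.214]
ee_rot: [3.14, -0.001, -1.695]
force: [-5.3, 0.6, 5.3]
width: 0.0243
gripper_force: 30.0
```

>>> apply_moves(steps=[{"translation": [0.004,0,0.018],"rotation": [0,0,0]},{"translation": [0.009,-0.001,0.036],"rotation": [0,0,0]},{"translation": [0.014,-0.002,0.054],"rotation": [0,0,0]},{"translation": [0.02,-0.002,0.071],"rotation": [0,0,0]},{"translation": [0.027,-0.003,0.089],"rotation": [0,0,0]},{"translation": [0.034,-0.004,0.106],"rotation": [0,0,0]},{"translation": [0.041,-0.005,0.123],"rotation": [0,0,0]},{"translation": [0.049,-0.006,0.14],"rotation": [0,0,0]},{"translation": [0.058,-0.007,0.156],"rotation": [0,0,0]},{"translation": [0.067,-0.008,0.172],"rotation": [0,0,0]}])

```text
t: 15.3
eef_pos: [0.5254, -0.0968, 0.2575]
ee_rot: [-3.141, -0.001, -1.695]
force: [-2.6, -2.3, 4.7]
width: 0.0245
gripper_force: 30.0
```

>>> apply_moves(steps=[{"translation": [0.01,-0.001,0.016],"rotation": [0,0,0]},{"translation": [0.02,-0.002,0.031],"rotation": [0,0,0]},{"translation": [0.031,-0.004,0.046],"rotation": [0,0,0]},{"translation": [0.042,-0.005,0.061],"rotation": [0,0,0]},{"translation": [0.054,-0.006,0.075],"rotation": [0,0,0]},{"translation": [0.066,-0.008,0.089],"rotation": [0,0,0]},{"translation": [0.079,-0.009,0.103],"rotation": [0,0,0]},{"translation": [0.092,-0.011,0.116],"rotation": [0,0,0]},{"translation": [0.105,-0.013,0.128],"rotation": [0,0,0]},{"translation": [0.119,-0.014,0.141],"rotation": [0,0,0]}])

```text
t: 16.13
eef_pos: [0.5541, -0.1006, 0.2912]
ee_rot: [3.138, -0.001, -1.695]
force: [-7.9, -7.3, -13.1]
width: 0.0242
gripper_force: 30.0
```

```bash
python3 - <<'E'
from h import *
s=get_state();print(s['q'].round(4).tolist(),s['eef_pos'],s['force'],s['width'])
E
```

```text
[0.1683, 0.1277, -0.0738, 0.0004, -1.3729, -0.2928] [ 0.55406913 -0.10057846  0.29115755] [ -7.91682398  -7.30842743 -13.14376237] 0.024175101637957077
```

Lever is back against its rest stop. Now I release it and rise.

>>> apply_moves(jaw=-1, steps=[{"translation": [0,0,-0.004],"rotation": [0,0,0]},{"translation": [0,0,-0.004],"rotation": [0,0,0]},{"translation": [0,0,-0.004],"rotation": [0,0,0]},{"translation": [0,0,-0.004],"rotation": [0,0,0]},{"translation": [0,0,0],"rotation": [0,0,0]},{"translation": [0,0,0.05],"rotation": [0,0,0]},{"translation": [0,0,0.12],"rotation": [0,0,0]},{"translation": [0,0,0.2],"rotation": [0,0,0]},{"translation": [0,0,0.28],"rotation": [0,0,0]},{"translation": [0,0,0.36],"rotation": [0,0,0]}])

```text
t: 16.97
eef_pos: [0.5554, -0.0995, 0.3829]
ee_rot: [-3.141, 0.0, -1.694]
force: [0.4, -0.8, 0.1]
width: 0.0843
gripper_force: 0.0
```

```bash
python3 - <<'E'
from h import *
s=get_state();print(s['q'].round(4).tolist(),s['eef_pos'],s['ee_rot'],s['force'],s['width'])
d0=R.from_euler('xyz',s['ee_rot'])
yaw=-.12; th=np.radians(45)
X=np.array([np.cos(yaw),np.sin(yaw),0]);Y=np.array([-np.sin(yaw),np.cos(yaw),0])
z=np.cos(th)*X-np.sin(th)*np.array([0,0,1])
for sg in(1,-1):
    y=sg*Y; x=np.cross(y,z); T=R.from_matrix(np.c_[x,y,z])
    print(sg,'goal rpy',T.as_euler('xyz'))
    rv=(T*d0.inv()).as_rotvec(); print('single rotvec/30deg',(np.degrees(rv)/30).round(3))
    # split: yaw first then tilt
tilt=-(np.pi/2-th)*Y; print('tilt rv/30',(np.degrees(tilt)/30).round(3))
G=np.array([.6365,.078,.052]); print('goal eef',G+.04*z,'stage -.12',G-.08*z, 'd',z)
E
```

```text
[0.1696, 0.1113, 0.1068, -0.0001, -1.5656, -0.2929] [ 0.55544605 -0.09947632  0.38292413] [-3.14096873e+00  2.48672967e-04 -1.69418661e+00] [ 0.44417167 -0.83011802  0.09457919] 0.08432030108121616
1 goal rpy [3.14159265 0.78539816 3.02159265]
single rotvec/30deg [ 1.022 -1.304 -2.824]
-1 goal rpy [ 3.14159265 -0.78539816 -0.12      ]
single rotvec/30deg [-1.308 -1.021  2.836]
tilt rv/30 [-0.18  -1.489 -0.   ]
goal eef [0.66458087 0.07461403 0.02371573] stage -.12 [0.58033826 0.08477195 0.10856854] d [ 0.70202172 -0.08464931 -0.70710678]
```

>>> apply_moves(steps=[{"translation": [-0.03,0.01,0.01],"rotation": [0.02,-0.03,-0.07]},{"translation": [-0.07,0.02,0.02],"rotation": [0.05,-0.07,-0.15]},{"translation": [-0.11,0.04,0.02],"rotation": [0.08,-0.11,-0.23]},{"translation": [-0.15,0.06,0.02],"rotation": [0.11,-0.15,-0.31]},{"translation": [-0.19,0.08,0.02],"rotation": [0.14,-0.18,-0.39]},{"translation": [-0.23,0.1,0.02],"rotation": [0.17,-0.22,-0.47]},{"translation": [-0.26,0.12,0.02],"rotation": [0.2,-0.26,-0.55]},{"translation": [-0.29,0.15,0.02],"rotation": [0.23,-0.29,-0.62]},{"translation": [-0.31,0.18,0.02],"rotation": [0.25,-0.32,-0.69]},{"translation": [-0.32,0.22,0.02],"rotation": [0.256,-0.326,-0.706]}])

```text
t: 17.8
eef_pos: [0.4745, -0.0446, 0.3877]
ee_rot: [-3.017, 0.181, -2.057]
force: [-0.3, -0.6, 0.1]
width: 0.0876
gripper_force: 0.0
```

>>> apply_moves(steps=[{"translation": [-0.005,0.04,0],"rotation": [0.03,-0.03,-0.07]},{"translation": [-0.01,0.08,0],"rotation": [0.05,-0.07,-0.15]},{"translation": [-0.015,0.12,0],"rotation": [0.08,-0.11,-0.23]},{"translation": [-0.02,0.16,0],"rotation": [0.11,-0.15,-0.31]},{"translation": [-0.025,0.2,0],"rotation": [0.14,-0.18,-0.39]},{"translation": [-0.03,0.24,0],"rotation": [0.17,-0.22,-0.47]},{"translation": [-0.035,0.28,0],"rotation": [0.2,-0.26,-0.55]},{"translation": [-0.04,0.32,0],"rotation": [0.23,-0.29,-0.62]},{"translation": [-0.04,0.35,0],"rotation": [0.25,-0.32,-0.69]},{"translation": [-0.04,0.36,0],"rotation": [0.256,-0.326,-0.706]}])

```text
t: 18.63
eef_pos: [0.4648, 0.0461, 0.387]
ee_rot: [-2.965, 0.39, -2.411]
force: [-0.4, -0.9, -1.1]
width: 0.0875
gripper_force: 0.0
```

>>> apply_moves(steps=[{"translation": [0,0.02,-0.02],"rotation": [0.03,-0.03,-0.07]},{"translation": [0,0.04,-0.04],"rotation": [0.05,-0.07,-0.15]},{"translation": [0,0.06,-0.06],"rotation": [0.08,-0.11,-0.23]},{"translation": [0,0.08,-0.09],"rotation": [0.11,-0.15,-0.31]},{"translation": [0,0.1,-0.12],"rotation": [0.14,-0.18,-0.39]},{"translation": [0,0.12,-0.15],"rotation": [0.17,-0.22,-0.47]},{"translation": [0,0.14,-0.18],"rotation": [0.2,-0.26,-0.55]},{"translation": [0,0.15,-0.21],"rotation": [0.23,-0.29,-0.62]},{"translation": [0,0.16,-0.23],"rotation": [0.25,-0.32,-0.69]},{"translation": [0,0.16,-0.24],"rotation": [0.256,-0.326,-0.706]}])

```text
t: 19.47
eef_pos: [0.465, 0.0852, 0.3257]
ee_rot: [-2.995, 0.601, -2.796]
force: [-0.7, -1.0, 0.3]
width: 0.088
gripper_force: 0.0
```

```bash
cat > go.py <<'E'
from h import *
s=get_state();print('q',s['q'].round(3).tolist(),s['eef_pos'].round(4),s['ee_rot'].round(3),s['force'].round(1),s['width'])
T=R.from_euler('xyz',[np.pi,np.pi/4,np.pi-.12])
print('rot left/30',(np.degrees((T*R.from_euler('xyz',s['ee_rot']).inv()).as_rotvec())/30).round(3))
E
python3 go.py
```

```text
q [0.992, -0.512, -0.878, 0.621, -0.893, -2.584] [0.465  0.0852 0.3257] [-2.995  0.601 -2.796] [-0.7 -1.   0.3] 0.08801344805807435
rot left/30 [ 0.255 -0.326 -0.707]
```

```bash
cat > kin.py <<'E'
from h import *
from scipy.optimize import least_squares
D=[([-.99592,.35932,.01117,-.00028,-1.22411,-.28808],[.19078,-.64693,.19205],[3.14,-.0001,-2.8549]),
([.16209,.12029,-.03741,-.0003,-1.41553,-.28638],[.55302,-.10379,.31154],[3.13916,-.0004,-1.69514]),
([.1683,.1277,-.0738,.0004,-1.3729,-.2928],[.55407,-.10058,.29116],[3.138,-.001,-1.695]),
([.1696,.1113,.1068,-.0001,-1.5656,-.2929],[.55545,-.09948,.38292],[-3.14097,.00025,-1.69419]),
([.992,-.512,-.878,.621,-.893,-2.584],[.465,.0852,.3257],[-2.995,.601,-2.796])]
Ry=lambda a:R.from_euler('y',a);Rx=lambda a:R.from_euler('x',a);Rz=lambda a:R.from_euler('z',a)
def fk(q,p,s4,s6):
    h,r0,d,L1,e,L2,Lt,c=p
    A=Rz(q[0]); B=A*Ry(q[1]); C=B*Ry(-q[2]); W=C*Rx(s4*q[3])*Ry(-q[4]); 
    pos=A.apply([r0,d,h])+B.apply([0,0,L1])+C.apply([L2,0,e])+W.apply([Lt,0,0])
    # tool z = W x ; roll by s6*q6 about it, offset c
    T=W*Rx(s6*q[5]+c)*R.from_matrix(np.array([[0,0,1],[0,1,0],[-1,0,0]]))
    return pos,T
def res(p,s4,s6,DD=D):
    o=[]
    for q,x,e in DD:
        P,T=fk(q,p,s4,s6); o+=[*(P-x),*(.3*(T*R.from_euler('xyz',e).inv()).as_rotvec())]
    return np.r_[o,(np.array(p[:7])-[.3,0,-.19,.5,0,.45,.35])*1e-3]
def best():
    b=None
    for s4 in(1,-1):
        for s6 in(1,-1):
            for c in(0,np.pi/2,np.pi,-np.pi/2):
                r=least_squares(res,[.3,0,-.19,.5,0,.45,.35,c],args=(s4,s6))
                if b is None or r.cost<b[0]: b=(r.cost,r.x,s4,s6)
    return b
b=best()
def ik(x,T,q0):
    lo=np.array([-3.07,-1.43,-1.02,-3.03,-3.05,-3.03]);hi=np.array([3.07,2.12,1.25,1.67,0,3.03])
    f=lambda q:np.r_[(lambda P,O:[*(P-x),*(.3*(O*T.inv()).as_rotvec())])(*fk(q,b[1],b[2],b[3]))]
    r=least_squares(f,np.clip(q0,lo+.01,hi-.01),bounds=(lo,hi)); return r.x,np.linalg.norm(r.fun)
E
python3 - <<'E'
from kin import *
print(b[0],b[1].round(3),b[2:]); print((res(b[1],b[2],b[3])[:30].reshape(5,6)*1000).round(1))
q0=D[-1][0]
for th in(45,50,55,60):
  for hd in(-20,-7,5,15):
    t=np.radians(th);y=np.radians(hd); X=np.array([np.cos(y),np.sin(y),0]);z=np.cos(t)*X-[0,0,np.sin(t)]
    Y=np.array([-np.sin(y),np.cos(y),0])
    o=[]
    for sg in(1,-1):
      T=R.from_matrix(np.c_[np.cross(sg*Y,z),sg*Y,z])
      for back in(-.1,.04):
        qs=[ik(np.array([.6365,.078,.052])+back*z,T,qq) for qq in(q0,[.4,.3,-.3,.5,-.8,-2.5 if sg>0 else .5],[.4,.3,-.3,-2,-.8,0])]
        q,e=min(qs,key=lambda v:v[1]); o.append((round(e*1000,1),q.round(2).tolist()))
    print(th,hd,*o)
E
```

```text
0.003212289826042319 [ 0.231  0.176 -0.187  0.531 -0.003  0.296  0.387 -1.571] (-1, -1)
[[ -0.1   9.1  45.1  -0.    0.    0. ]
 [  0.5   5.1  10.   -0.   -0.    0. ]
 [  1.1   5.2  17.1  -0.1  -0.1  -0. ]
 [ -0.5   4.9 -15.8   0.   -0.    0.1]
 [ 18.7  -7.4 -56.4   0.1   0.    0. ]]
45 -20 (np.float64(132.9), [0.69, 0.09, -0.77, 0.67, -0.55, -3.03]) (np.float64(151.7), [0.5, 0.47, -0.6, 0.76, -0.37, -3.03]) (np.float64(57.7), [0.97, 0.31, -1.02, 1.37, -0.68, -1.07]) (np.float64(77.5), [0.8, 0.65, -0.89, 1.67, -0.67, -1.31])
45 -7 (np.float64(113.7), [0.67, 0.01, -0.91, 0.85, -0.39, -3.03]) (np.float64(142.8), [0.48, 0.45, -0.67, 0.95, -0.24, -3.03]) (np.float64(79.2), [0.84, 0.16, -1.02, 1.43, -0.52, -0.74]) (np.float64(105.4), [0.72, 0.54, -0.85, 1.67, -0.52, -0.96])
45 5 (np.float64(99.9), [0.6, -0.02, -0.99, 1.06, -0.24, -3.03]) (np.float64(96.6), [0.32, 0.66, -1.02, -3.03, -0.72, 1.31]) (np.float64(86.9), [0.65, 0.09, -1.02, 1.64, -0.3, -0.56]) (np.float64(96.6), [0.32, 0.66, -1.02, -3.03, -0.72, -1.83])
45 15 (np.float64(92.8), [0.5, -0.01, -1.01, 1.27, -0.1, -3.03]) (np.float64
[... 2403 characters left out ...]
64, 0.12, -0.85, 0.8, -0.38, -3.03]) (np.float64(78.4), [0.48, 0.51, -0.69, 0.91, -0.21, -3.03]) (np.float64(5.7), [0.73, 0.17, -1.02, 1.49, -0.38, -0.7]) (np.float64(53.7), [0.59, 0.54, -0.81, 1.67, -0.31, -0.8])
60 5 (np.float64(27.0), [0.58, 0.11, -0.93, 1.03, -0.23, -3.03]) (np.float64(73.4), [0.45, 0.5, -0.72, 1.13, -0.1, -3.03]) (np.float64(10.5), [0.62, 0.14, -1.02, 1.67, -0.25, -0.58]) (np.float64(58.9), [0.35, 0.62, -0.98, -3.03, -0.5, -1.9])
60 15 (np.float64(20.6), [0.5, 0.12, -0.95, 1.25, -0.1, -3.03]) (np.float64(36.2), [0.36, 0.64, -1.02, -3.03, -0.59, 1.39]) (np.float64(15.6), [0.52, 0.13, -0.99, 1.67, -0.13, -0.33]) (np.float64(36.2), [0.36, 0.64, -1.02, -3.03, -0.59, -1.75])
```

```bash
cat > kin2.py <<'E'
from h import *
D=[([-.99592,.35932,.01117,-.00028,-1.22411,-.28808],[.19078,-.64693,.19205]),
([.16209,.12029,-.03741,-.0003,-1.41553,-.28638],[.55302,-.10379,.31154]),
([.17856,.08026,-.14838,-.00074,-1.34199,-.3018],[.5259,-.0997,.2816]),
([.1683,.1277,-.0738,.0004,-1.3729,-.2928],[.55407,-.10058,.29116]),
([.1696,.1113,.1068,-.0001,-1.5656,-.2929],[.55545,-.09948,.38292]),
([.992,-.512,-.878,.621,-.893,-2.584],[.465,.0852,.3257])]
Ry=lambda a:R.from_euler('y',a).as_matrix();Rx=lambda a:R.from_euler('x',a).as_matrix();Rz=lambda a:R.from_euler('z',a).as_matrix()
def J(q):
    A=Rz(q[0]);B=A@Ry(q[1]);C=B@Ry(-q[2]);E=C@Rx(-q[3]);W=E@Ry(-q[4])
    # r0,d,h | u,L1 | L2,e | wy,wz | Lt
    return np.c_[A,B[:,[0,2]],C[:,[0,2]],E[:,[2]],W[:,[0]]],W
def ori(q):
    return R.from_matrix(J(q)[1]@Rx(-q[5]-np.pi/2)@np.array([[0,0,1],[0,1,0],[-1,0,0]]))
M=np.vstack([J(q)[0] for q,x in D]);y=np.concatenate([x for q,x in D])
w=1e-3;p0=np.array([0,-.19,.3,0,.55,.45,0,0,.35])
p=np.linalg.lstsq(np.vstack([M,w*np.eye(9)]),np.r_[y,w*p0],rcond=None)[0]
def fk(q): return J(q)[0]@p,ori(q)
E
python3 -c "
from kin2 import *
print(p.round(3));print(((M@p-y)*1000).reshape(-1,3).round(1)); print(ori(D[-1][0]).as_euler('xyz'))"
```

```text
[-0.037 -0.192  0.397  0.13   0.606  0.371 -0.215  0.208  0.604]
[[-1.4  2.5 -9.8]
 [-0.1  0.2  3.2]
 [ 1.5  0.5 15. ]
 [ 0.   0.3  6.1]
 [ 0.4  0.4 -9.9]
 [ 1.5 -0.1 -4.6]]
[-2.9956361   0.60103187 -2.79641751]
```

```bash
python3 - <<'E'
import re
s=open('kin2.py').read()
s=s.replace("return np.c_[A,B[:,[0,2]],C[:,[0,2]],E[:,[2]],W[:,[0]]],W","return np.c_[A[:,1:],B[:,[2]],C[:,[0]],E[:,[1]],W],W").replace("p0=np.array([0,-.19,.3,0,.55,.45,0,0,.35])","p0=np.array([-.19,.3,.61,.46,0,.35,0,0])").replace("np.eye(9)","np.eye(8)")
open('kin2.py','w').write(s)
from kin2 import *
print(p.round(3));print(((M@p-y)*1000).reshape(-1,3).round(1))
E
```

```text
[ 0.     0.199  0.602  0.464 -0.096  0.412 -0.096 -0.   ]
[[-0.  -0.1  0. ]
 [-0.  -0.   0. ]
 [-0.1  0.  -0. ]
 [-0.  -0.  -0. ]
 [-0.   0.   0. ]
 [ 0.   0.  -0. ]]
```

```bash
cat >> kin2.py <<'E'
from scipy.optimize import least_squares
lo=np.array([-3.07,-1.43,-1.02,-3.03,-3.05,-3.03]);hi=np.array([3.07,2.12,1.25,1.67,0,3.03])
def ik(x,T,q0):
    def f(q):
        P,O=fk(q); return np.r_[P-x,.3*(O*T.inv()).as_rotvec()]
    r=least_squares(f,np.clip(q0,lo+.01,hi-.01),bounds=(lo,hi)); return r.x,np.linalg.norm(r.fun)*1000
def tool(th,hd,sg):
    t=np.radians(th);y=np.radians(hd);X=np.array([np.cos(y),np.sin(y),0]);Y=np.array([-np.sin(y),np.cos(y),0]);z=np.cos(t)*X-[0,0,np.sin(t)]
    return R.from_matrix(np.c_[np.cross(sg*Y,z),sg*Y,z]),z
G=np.array([.6365,.078,.052])
E
cat > s.py <<'E'
from kin2 import *
rng=np.random.default_rng(0); seeds=rng.uniform(np.maximum(lo,[-.8,-.6,-1,-3,-3,-3]),np.minimum(hi,[1.6,1.4,1.2,1.6,0,3]),(14,6))
for th in(40,48,55):
  for hd in(-25,-7,10):
    for sg in(1,-1):
      T,z=tool(th,hd,sg); sol=[]
      for q0 in seeds:
        q,e=ik(G+.04*z,T,q0)
        if e<1:
          q2,e2=ik(G-.1*z,T,q)
          if not any(np.abs(q-s[0]).max()<.05 for s in sol): sol.append((q,q2,e2))
      for q,q2,e2 in sol: print(th,hd,sg,q.round(2).tolist(),'| stage',round(e2,1),q2.round(2).tolist())
E
python3 s.py
```

```text
40 -7 1 [-0.23, 0.42, -0.94, -3.01, -0.66, 1.53] | stage 0.0 [-0.24, 0.0, -0.98, -2.81, -0.29, 1.33]
40 -7 -1 [-0.23, 0.42, -0.94, -3.01, -0.66, -1.61] | stage 0.0 [-0.24, 0.0, -0.98, -2.81, -0.29, -1.81]
40 10 1 [-0.24, 0.36, -0.62, -2.2, -0.39, 0.94] | stage 10.8 [0.18, -0.01, -0.68, -1.37, -0.0, -0.21]
40 10 -1 [-0.24, 0.36, -0.62, -2.2, -0.39, -2.2] | stage 13.0 [0.02, -0.01, -0.68, -1.59, -0.12, -3.03]
48 -7 1 [-0.21, 0.34, -0.8, -2.94, -0.31, 1.45] | stage 11.4 [-0.17, -0.02, -0.85, -2.91, -0.0, 1.38]
48 -7 -1 [-0.21, 0.34, -0.8, -2.94, -0.31, -1.69] | stage 11.4 [-0.17, -0.02, -0.85, -2.91, -0.0, -1.76]
```

```bash
cat > s2.py <<'E'
from kin2 import *
qs=[-.24,.2,-.96,-2.8,-.5,-1.7]
for th in(34,37,40,43):
  for hd in(-10,-5,0,5):
    T,z=tool(th,hd,-1); q,e=ik(G+.04*z,T,qs); 
    if e>1: continue
    q1,e1=ik(G-.08*z,T,q); X=np.array([np.cos(-.12),np.sin(-.12),0])
    q3,e3=ik(G+.04*z-.12*X+[0,0,.01],T,q); q4,e4=ik(G+.04*z-.16*X+[0,0,.2],T,q3)
    print(th,hd,q.round(2).tolist(),round(e1,1),q1.round(2).tolist(),'out',round(e3,1),q3.round(2).tolist(),'lift',round(e4,1),q4.round(2).tolist())
E
python3 s2.py
cat > path.py <<'E'
from kin2 import *
def show(P,n=24):
    P=np.array(P); k=np.linspace(0,len(P)-1,n+1)
    for t in k:
        i=min(int(t),len(P)-2); q=P[i]+(t-i)*(P[i+1]-P[i]); x,O=fk(q); m=O.as_matrix()
        w=x-.412*m[:,2]; c=x-.085*m[:,2]
        print(round(t,2),'tcp',x.round(3),'wrist',w.round(2),'body y-ends z',(c+.1*m[:,1]).round(2),(c-.1*m[:,1]).round(2))
E
python3 - <<'E'
from path import *
q0=get_state()['q']
show([q0,[.5,-.45,-.45,-1.1,-1.0,-2.2],[-.24,-.03,-.98,-2.8,-.35,-1.8]],12)
E
```

```text
34 -5 [-0.27, 0.51, -0.99, -2.95, -0.91, -1.59] 11.9 [-0.34, 0.12, -1.02, -2.69, -0.55, -1.81] out 38.2 [-0.39, 0.24, -1.02, -2.6, -0.61, -1.83] lift 17.9 [-0.14, -0.33, -0.9, -2.65, -0.0, -2.03]
34 0 [-0.33, 0.49, -0.93, -2.77, -0.84, -1.63] 0.0 [-0.39, 0.15, -1.0, -2.55, -0.6, -1.85] out 26.8 [-0.43, 0.28, -1.02, -2.52, -0.69, -1.8] lift 30.3 [-0.06, -0.31, -0.83, -2.36, -0.0, -2.32]
34 5 [-0.36, 0.48, -0.85, -2.59, -0.76, -1.72] 0.0 [-0.38, 0.12, -0.88, -2.28, -0.52, -2.08] out 15.5 [-0.47, 0.34, -1.02, -2.44, -0.77, -1.76] lift 38.7 [0.04, -0.29, -0.78, -2.03, -0.0, -2.66]
37 -5 [-0.26, 0.45, -0.95, -2.94, -0.76, -1.61] 0.7 [-0.3, 0.11, -1.02, -2.77, -0.5, -1.77] out 28.5 [-0.36, 0.23, -1.02, -2.64, -0.57, -1.82] lift 23.2 [-0.17, -0.34, -0.98, -3.01, -0.0, -1.66]
37 0 [-0.31, 0.44, -0.88, -2.75, -0.69, -1.69] 0.0 [-0.3, 0.08, -0.88, -2.44, -0.37, -2.05] out 17.2 [-0.4, 0.27, -1.02, -2.56, -0.64, -1.8] lift 39.3 [-0.11, -0.31, -0.89, -2.64, -0.0, -2.0]
37 5 [-0.33, 0.42, -0.8, -2.55, -0.61, -1.82] 0.0 [-0.22, 0.06, -0.76, -2.1, -0.29, -2.4] out 6.0 [-0.44, 0.32, -1.02, -2.48, -0.
[... 1836 characters left out ...]
3 ]
1.0 tcp [0.266 0.398 0.412] wrist [0.22 0.02 0.57] body y-ends z [0.3  0.35 0.53] [0.22 0.29 0.36]
1.17 tcp [0.316 0.426 0.398] wrist [0.2  0.04 0.5 ] body y-ends z [0.35 0.35 0.5 ] [0.24 0.34 0.34]
1.33 tcp [0.391 0.419 0.381] wrist [0.19 0.07 0.45] body y-ends z [0.42 0.32 0.46] [0.28 0.37 0.33]
1.5 tcp [0.472 0.375 0.35 ] wrist [0.18 0.09 0.41] body y-ends z [0.48 0.26 0.42] [0.35 0.37 0.31]
1.67 tcp [0.541 0.296 0.299] wrist [0.18 0.12 0.4 ] body y-ends z [0.52 0.18 0.35] [0.42 0.34 0.29]
1.83 tcp [0.577 0.197 0.23 ] wrist [0.2  0.13 0.39] body y-ends z [0.52 0.09 0.28] [0.48 0.28 0.25]
2.0 tcp [0.572 0.095 0.149] wrist [0.24 0.13 0.39] body y-ends z [0.49 0.   0.2 ] [0.51 0.2  0.2 ]
```

```bash
cat > s3.py <<'E'
from path import *
for th,hd in((34,0),(36,-2),(36,2),(38,-2)):
    T,z=tool(th,hd,-1); q=[-.31,.44,-.88,-2.75,-.69,-1.69]
    for b in(.04,0,-.04,-.08,-.11,-.14):
        q,e=ik(G+b*z,T,q); print(th,hd,b,round(e,1),q.round(2).tolist())
E
python3 s3.py
python3 - <<'E'
from path import *
T,z=tool(36,-2,-1)
q=[-.31,.44,-.88,-2.75,-.69,-1.69]
for b in(.04,0,-.04,-.08): q,e=ik(G+b*z,T,q)
q0=get_state()['q']
show([q0,[.3,-.5,-.45,-1.1,-1.0,-2.2],[-.2,-.3,-.75,-2.2,-.75,-2.0],q],15)
E
```

```text
34 0 0.04 0.0 [-0.33, 0.49, -0.93, -2.77, -0.84, -1.63]
34 0 0 0.0 [-0.36, 0.4, -0.97, -2.73, -0.8, -1.66]
34 0 -0.04 0.0 [-0.38, 0.29, -1.0, -2.66, -0.73, -1.72]
34 0 -0.08 0.0 [-0.39, 0.15, -1.0, -2.55, -0.6, -1.85]
34 0 -0.11 0.0 [-0.36, 0.02, -0.97, -2.43, -0.47, -2.02]
34 0 -0.14 0.0 [-0.28, -0.11, -0.91, -2.27, -0.3, -2.26]
36 -2 0.04 0.0 [-0.3, 0.46, -0.93, -2.83, -0.77, -1.64]
36 -2 0 0.0 [-0.32, 0.37, -0.97, -2.79, -0.72, -1.67]
36 -2 -0.04 0.0 [-0.34, 0.25, -0.99, -2.72, -0.63, -1.73]
36 -2 -0.08 0.0 [-0.34, 0.11, -0.98, -2.61, -0.5, -1.86]
36 -2 -0.11 0.0 [-0.3, -0.01, -0.94, -2.48, -0.35, -2.04]
36 -2 -0.14 0.0 [-0.19, -0.12, -0.87, -2.29, -0.16, -2.32]
36 2 0.04 0.0 [-0.33, 0.45, -0.87, -2.68, -0.71, -1.71]
36 2 0 0.0 [-0.35, 0.35, -0.9, -2.62, -0.65, -1.77]
36 2 -0.04 0.0 [-0.36, 0.23, -0.9, -2.52, -0.55, -1.88]
36 2 -0.08 0.0 [-0.32, 0.08, -0.87, -2.36, -0.41, -2.1]
36 2 -0.11 0.0 [-0.23, -0.03, -0.83, -2.18, -0.26, -2.36]
36 2 -0.14 0.8 [0.03, -0.13, -0.75, -1.87, -0.0, -2.85]
38 -2 0.04 0.0 [-0.29, 0.43, -0.9, -2.82, -0.67, -1.67]
38 -2 0 0.0 [-0.3, 0.33, -0.93, -2.7
[... 1159 characters left out ...]
.38]
1.8 tcp [0.516 0.298 0.454] wrist [0.18 0.06 0.44] body y-ends z [0.49 0.18 0.51] [0.4  0.32 0.4 ]
2.0 tcp [0.573 0.231 0.45 ] wrist [0.19 0.08 0.43] body y-ends z [0.53 0.11 0.48] [0.46 0.29 0.41]
2.2 tcp [0.597 0.197 0.384] wrist [0.2  0.08 0.41] body y-ends z [0.54 0.08 0.42] [0.49 0.26 0.36]
2.4 tcp [0.61  0.163 0.314] wrist [0.21 0.09 0.39] body y-ends z [0.55 0.05 0.35] [0.51 0.24 0.31]
2.6 tcp [0.61  0.131 0.242] wrist [0.22 0.09 0.37] body y-ends z [0.54 0.02 0.28] [0.52 0.22 0.26]
2.8 tcp [0.597 0.103 0.169] wrist [0.23 0.09 0.36] body y-ends z [0.53 0.   0.21] [0.52 0.2  0.2 ]
3.0 tcp [0.572 0.08  0.099] wrist [0.24 0.09 0.34] body y-ends z [ 0.5  -0.02  0.15] [0.51 0.18 0.15]
```

```bash
cat > plan.py <<'E'
from path import *
TH,HD=34,0
T,z=tool(TH,HD,-1)
Q={};q=[-.31,.44,-.88,-2.75,-.69,-1.69]
for b in(.04,0,-.04,-.08,-.11,-.14): q,e=ik(G+b*z,T,q); Q[b]=q
vmax=.68*np.array([2.39,2.39,3.01,3.14,3.14,3.14])/12
def rows(P):
    """joint waypoints -> list of joint rows, within limits of speed, 38 mm and 6.9 deg a row"""
    P=[np.array(p) for p in P];out=[P[0]]
    for a,b in zip(P,P[1:]):
        n=1
        while True:
            L=[a+(b-a)*k/n for k in range(n+1)]; F=[fk(x) for x in L]
            if (np.abs(b-a)/n<=vmax).all() and all(np.linalg.norm(u[0]-v[0])<.038 and (u[1]*v[1].inv()).magnitude()<np.radians(6.9) for u,v in zip(F,F[1:])): break
            n+=1
        out+=L[1:]
    return out
def emit(L,base=None):
    """rows of the next call from pose of L[0]; stops where 30 deg or 250 mm would be passed"""
    x0,o0=fk(L[0]); r=[]
    for q in L[1:11]:
        x,o=fk(q); t=(x-x0)/.25; w=np.degrees((o*o0.inv()).as_rotvec())/30
        if max(abs(t).max(),abs(w).max())>1: break
        r.append((t.round(3).tolist(),w.round(3).tolist()))
    return r
E
python3 - <<'E'
from plan import *
q0=get_state()['q']; m1=[.3,-.5,-.45,-1.1,-1.0,-2.2]
L=rows([q0,m1,Q[-.14]]); print(len(L))
show([q0,m1,Q[-.14]],14)
i=0
while i<len(L)-1:
    e=emit(L[i:]); print(i,len(e)); i+=len(e)
E
```

```text
41
0.0 tcp [0.465 0.085 0.326] wrist [0.23 0.06 0.66] body y-ends z [0.39 0.18 0.38] [ 0.44 -0.02  0.41]
0.14 tcp [0.432 0.062 0.287] wrist [0.24 0.02 0.65] body y-ends z [0.38 0.15 0.37] [ 0.41 -0.05  0.36]
0.29 tcp [0.393 0.068 0.258] wrist [ 0.25 -0.02  0.64] body y-ends z [0.36 0.15 0.36] [ 0.36 -0.05  0.31]
0.43 tcp [0.356 0.099 0.247] wrist [ 0.24 -0.04  0.62] body y-ends z [0.35 0.16 0.36] [ 0.32 -0.02  0.28]
0.57 tcp [0.328 0.15  0.256] wrist [ 0.23 -0.06  0.6 ] body y-ends z [0.33 0.19 0.38] [0.28 0.03 0.27]
0.71 tcp [0.314 0.213 0.29 ] wrist [ 0.22 -0.06  0.58] body y-ends z [0.33 0.22 0.42] [0.26 0.09 0.28]
0.86 tcp [0.316 0.277 0.35 ] wrist [ 0.21 -0.05  0.58] body y-ends z [0.33 0.25 0.48] [0.25 0.17 0.32]
1.0 tcp [0.329 0.334 0.433] wrist [ 0.2  -0.03  0.58] body y-ends z [0.34 0.28 0.55] [0.26 0.24 0.37]
1.14 tcp [0.375 0.34  0.411] wrist [ 0.2  -0.01  0.53] body y-ends z [0.39 0.27 0.52] [0.28 0.27 0.35]
1.29 tcp [0.424 0.327 0.384] wrist [ 0.19 -0.    0.48] body y-ends z [0.44 0.24 0.48] [0.31 0.28 0.33]
1.43 tcp [0.472 0.297 0.35 ] wrist [0.18 0.02 0.44] body y-ends z [0.48 0.19 0.43] [0.35 0.28 0.31]
1.57 tcp [0.511 0.251 0.307] wrist [0.18 0.03 0.41] body y-ends z [0.5  0.14 0.37] [0.38 0.27 0.28]
1.71 tcp [0.535 0.195 0.254] wrist [0.17 0.05 0.39] body y-ends z [0.5  0.08 0.31] [0.42 0.25 0.25]
1.86 tcp [0.539 0.135 0.194] wrist [0.17 0.07 0.37] body y-ends z [0.49 0.02 0.24] [0.44 0.22 0.22]
2.0 tcp [0.52  0.078 0.13 ] wrist [0.18 0.08 0.36] body y-ends z [ 0.45 -0.02  0.18] [0.45 0.18 0.18]
0 8
8 6
14 6
20 7
27 6
33 5
38 2
```

```bash
cat > ch.py <<'E'
from plan import *
import sys
def chunks(P):
    L=rows(P);i=0
    while i<len(L)-1:
        e=emit(L[i:]); i+=len(e); h=e[len(e)//2-1] if len(e)>1 else None
        print(len(e),'half',h,'end',e[-1])
E
python3 -c "
from ch import *
chunks([get_state()['q'],[.3,-.5,-.45,-1.1,-1.0,-2.2],Q[-.14]])"
```

```text
8 half ([-0.194, -0.096, -0.209], [0.398, 0.408, -0.361]) end ([-0.41, 0.023, -0.313], [0.881, 0.76, -0.633])
6 half ([-0.124, 0.202, 0.024], [0.411, 0.186, -0.177]) end ([-0.189, 0.461, 0.154], [0.853, 0.312, -0.317])
6 half ([-0.0, 0.271, 0.241], [0.459, 0.052, -0.127]) end ([0.055, 0.512, 0.589], [0.927, 0.036, -0.23])
7 half ([0.192, 0.021, -0.093], [0.285, 0.265, -0.361]) end ([0.468, -0.075, -0.253], [0.653, 0.614, -0.921])
6 half ([0.186, -0.159, -0.162], [0.255, 0.277, -0.463]) end ([0.319, -0.377, -0.365], [0.498, 0.561, -0.956])
5 half ([0.046, -0.165, -0.157], [0.156, 0.2, -0.338]) end ([0.038, -0.417, -0.414], [0.386, 0.511, -0.855])
2 half ([-0.025, -0.08, -0.089], [0.077, 0.107, -0.174]) end ([-0.06, -0.156, -0.179], [0.154, 0.216, -0.348])
```

>>> apply_moves(jaw=-1, steps=[{"translation": [-0.04,-0.03,-0.05],"rotation": [0.08,0.1,-0.09]},{"translation": [-0.09,-0.06,-0.1],"rotation": [0.19,0.2,-0.18]},{"translation": [-0.14,-0.08,-0.16],"rotation": [0.29,0.3,-0.27]},{"translation": [-0.194,-0.096,-0.209],"rotation": [0.398,0.408,-0.361]},{"translation": [-0.25,-0.09,-0.25],"rotation": [0.51,0.5,-0.43]},{"translation": [-0.3,-0.07,-0.28],"rotation": [0.63,0.59,-0.5]},{"translation": [-0.36,-0.03,-0.3],"rotation": [0.75,0.67,-0.57]},{"translation": [-0.41,0.023,-0.313],"rotation": [0.881,0.76,-0.633]},{"translation": [-0.41,0.023,-0.313],"rotation": [0.881,0.76,-0.633]},{"translation": [-0.41,0.023,-0.313],"rotation": [0.881,0.76,-0.633]}])

```text
t: 20.3
eef_pos: [0.364, 0.0906, 0.2495]
ee_rot: [2.761, 0.229, 2.925]
force: [-0.4, -0.3, 0.6]
width: 0.0876
gripper_force: 0.0
```

```bash
python3 go.py; python3 -c "
from ch import *
chunks([get_state()['q'],[.3,-.5,-.45,-1.1,-1.0,-2.2],Q[-.14]])"
```

```text
q [0.712, -0.506, -0.703, -0.067, -0.937, -2.427] [0.364  0.0906 0.2495] [2.761 0.229 2.925] [-0.4 -0.3  0.6] 0.08764340926434266
rot left/30 [-0.809 -0.926 -0.18 ]
6 half ([-0.125, 0.203, 0.022], [0.411, 0.187, -0.176]) end ([-0.191, 0.462, 0.15], [0.853, 0.313, -0.315])
6 half ([-0.002, 0.272, 0.239], [0.459, 0.054, -0.126]) end ([0.052, 0.513, 0.586], [0.927, 0.04, -0.229])
7 half ([0.192, 0.021, -0.093], [0.285, 0.265, -0.361]) end ([0.468, -0.075, -0.253], [0.653, 0.614, -0.921])
6 half ([0.186, -0.159, -0.162], [0.255, 0.277, -0.463]) end ([0.319, -0.377, -0.365], [0.498, 0.561, -0.956])
5 half ([0.046, -0.165, -0.157], [0.156, 0.2, -0.338]) end ([0.038, -0.417, -0.414], [0.386, 0.511, -0.855])
2 half ([-0.025, -0.08, -0.089], [0.077, 0.107, -0.174]) end ([-0.06, -0.156, -0.179], [0.154, 0.216, -0.348])
```

Tracking matches the model closely, so I'll continue.

>>> apply_moves(steps=[{"translation": [-0.04,0.06,0],"rotation": [0.13,0.06,-0.06]},{"translation": [-0.085,0.13,0.01],"rotation": [0.27,0.13,-0.12]},{"translation": [-0.125,0.203,0.022],"rotation": [0.411,0.187,-0.176]},{"translation": [-0.15,0.29,0.06],"rotation": [0.56,0.24,-0.22]},{"translation": [-0.17,0.37,0.1],"rotation": [0.7,0.28,-0.27]},{"translation": [-0.191,0.462,0.15],"rotation": [0.853,0.313,-0.315]},{"translation": [-0.191,0.462,0.15],"rotation": [0.853,0.313,-0.315]},{"translation": [-0.191,0.462,0.15],"rotation": [0.853,0.313,-0.315]},{"translation": [-0.191,0.462,0.15],"rotation": [0.853,0.313,-0.315]},{"translation": [-0.191,0.462,0.15],"rotation": [0.853,0.313,-0.315]}])

```text
t: 21.13
eef_pos: [0.3153, 0.2059, 0.2855]
ee_rot: [2.39, -0.069, 2.729]
force: [-0.7, -0.0, -0.2]
width: 0.0877
gripper_force: 0.0
```

>>> apply_moves(steps=[{"translation": [0,0.09,0.07],"rotation": [0.15,0.02,-0.04]},{"translation": [0,0.18,0.15],"rotation": [0.3,0.04,-0.09]},{"translation": [-0.002,0.272,0.239],"rotation": [0.459,0.054,-0.126]},{"translation": [0.01,0.36,0.35],"rotation": [0.61,0.05,-0.16]},{"translation": [0.03,0.44,0.47],"rotation": [0.77,0.05,-0.19]},{"translation": [0.052,0.513,0.586],"rotation": [0.927,0.04,-0.229]},{"translation": [0.052,0.513,0.586],"rotation": [0.927,0.04,-0.229]},{"translation": [0.052,0.513,0.586],"rotation": [0.927,0.04,-0.229]},{"translation": [0.052,0.513,0.586],"rotation": [0.927,0.04,-0.229]},{"translation": [0.052,0.513,0.586],"rotation": [0.927,0.04,-0.229]}])

```text
t: 21.97
eef_pos: [0.3277, 0.3343, 0.431]
ee_rot: [1.953, -0.297, 2.687]
force: [0.6, 0.4, 0.4]
width: 0.0874
gripper_force: 0.0
```

>>> apply_moves(steps=[{"translation": [0.06,0.01,-0.03],"rotation": [0.09,0.08,-0.12]},{"translation": [0.12,0.015,-0.06],"rotation": [0.19,0.17,-0.24]},{"translation": [0.192,0.021,-0.093],"rotation": [0.285,0.265,-0.361]},{"translation": [0.26,0,-0.13],"rotation": [0.38,0.35,-0.5]},{"translation": [0.33,-0.02,-0.17],"rotation": [0.47,0.44,-0.64]},{"translation": [0.4,-0.05,-0.21],"rotation": [0.56,0.53,-0.78]},{"translation": [0.468,-0.075,-0.253],"rotation": [0.653,0.614,-0.921]},{"translation": [0.468,-0.075,-0.253],"rotation": [0.653,0.614,-0.921]},{"translation": [0.468,-0.075,-0.253],"rotation": [0.653,0.614,-0.921]},{"translation": [0.468,-0.075,-0.253],"rotation": [0.653,0.614,-0.921]}])

```text
t: 22.8
eef_pos: [0.4445, 0.3164, 0.3695]
ee_rot: [1.878, -0.756, 2.236]
force: [0.3, -0.8, 0.1]
width: 0.0874
gripper_force: 0.0
```

```bash
python3 go.py; python3 -c "
from ch import *
chunks([get_state()['q'],Q[-.14]]); print('next',((Q[-.08]-Q[-.14])).round(2))"
```

```text
q [0.096, -0.361, -0.614, -1.512, -0.761, -2.215] [0.4445 0.3164 0.3695] [ 1.878 -0.756  2.236] [ 0.3 -0.8  0.1] 0.08743856778299555
rot left/30 [-3.59  -0.91   0.971]
6 half ([0.189, -0.16, -0.16], [0.255, 0.277, -0.466]) end ([0.324, -0.379, -0.362], [0.497, 0.563, -0.96])
5 half ([0.047, -0.166, -0.156], [0.156, 0.201, -0.339]) end ([0.04, -0.419, -0.414], [0.386, 0.513, -0.858])
2 half ([-0.025, -0.08, -0.09], [0.077, 0.107, -0.174]) end ([-0.06, -0.156, -0.18], [0.154, 0.216, -0.349])
next [-0.12  0.25 -0.09 -0.28 -0.3   0.41]
```

>>> apply_moves(steps=[{"translation": [0.06,-0.05,-0.05],"rotation": [0.09,0.09,-0.15]},{"translation": [0.125,-0.1,-0.105],"rotation": [0.17,0.18,-0.31]},{"translation": [0.189,-0.16,-0.16],"rotation": [0.255,0.277,-0.466]},{"translation": [0.24,-0.23,-0.23],"rotation": [0.34,0.37,-0.63]},{"translation": [0.285,-0.3,-0.3],"rotation": [0.42,0.47,-0.8]},{"translation": [0.324,-0.379,-0.362],"rotation": [0.497,0.563,-0.96]},{"translation": [0.324,-0.379,-0.362],"rotation": [0.497,0.563,-0.96]},{"translation": [0.324,-0.379,-0.362],"rotation": [0.497,0.563,-0.96]},{"translation": [0.324,-0.379,-0.362],"rotation": [0.497,0.563,-0.96]},{"translation": [0.324,-0.379,-0.362],"rotation": [0.497,0.563,-0.96]}])

```text
t: 23.63
eef_pos: [0.5261, 0.2223, 0.2803]
ee_rot: [2.226, -1.087, 1.446]
force: [-0.4, 0.0, -0.2]
width: 0.0874
gripper_force: 0.0
```

>>> apply_moves(steps=[{"translation": [0.025,-0.08,-0.075],"rotation": [0.08,0.1,-0.17]},{"translation": [0.047,-0.166,-0.156],"rotation": [0.156,0.201,-0.339]},{"translation": [0.05,-0.25,-0.24],"rotation": [0.23,0.3,-0.51]},{"translation": [0.05,-0.335,-0.33],"rotation": [0.31,0.41,-0.69]},{"translation": [0.04,-0.419,-0.414],"rotation": [0.386,0.513,-0.858]},{"translation": [0.04,-0.419,-0.414],"rotation": [0.386,0.513,-0.858]},{"translation": [0.04,-0.419,-0.414],"rotation": [0.386,0.513,-0.858]},{"translation": [0.04,-0.419,-0.414],"rotation": [0.386,0.513,-0.858]},{"translation": [0.04,-0.419,-0.414],"rotation": [0.386,0.513,-0.858]},{"translation": [0.04,-0.419,-0.414],"rotation": [0.386,0.513,-0.858]}])

```text
t: 24.47
eef_pos: [0.5366, 0.1172, 0.1765]
ee_rot: [2.95, -1.077, 0.346]
force: [0.3, -0.4, -0.1]
width: 0.0876
gripper_force: 0.0
```

```bash
python3 go.py; python3 - <<'E'
from ch import *
s=get_state();x,o=s['eef_pos'],R.from_euler('xyz',s['ee_rot'])
print('to -.14: ',((G-.14*z-x)/.25).round(3),(np.degrees((T*o.inv()).as_rotvec())/30).round(3),'z',z)
# lid / tin position from the frame: bright lid blob near the expected pixel
im=grab_frame('side'); 
for P in(G+[0,0,.033],[.6376,.077,.085]): print(proj('side',P).round(1))
c=im[195:275,245:325]; cv2.imwrite('pics/n1.png',cv2.resize(im[180:280,220:340],None,fx=6,fy=6,interpolation=cv2.INTER_CUBIC))
E
```

```text
q [-0.216, -0.145, -0.866, -2.158, -0.368, -2.253] [0.5366 0.1172 0.1765] [ 2.95  -1.077  0.346] [ 0.3 -0.4 -0.1] 0.08764377251375027
rot left/30 [-4.478  0.022  3.238]
to -.14:  [-0.065 -0.157 -0.185] [ 0.154  0.219 -0.347] z [ 0.82903757  0.         -0.5591929 ]
[283.1 223.1]
[283.1 222.8]
```

View pics/n1.png

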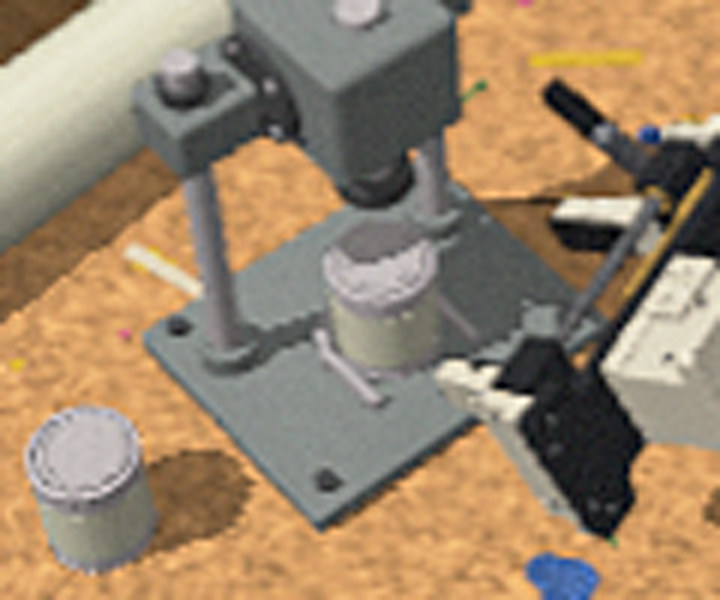

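The seated tin top centres at crop (380,262), i.e. pixel (283.3,223.7), against a predicted (283.1,223.1), so the tin position is confirmed. The open gripper is in front at the right.

>>> apply_moves(steps=[{"translation": [-0.02,-0.05,-0.06],"rotation": [0.05,0.07,-0.11]},{"translation": [-0.045,-0.105,-0.125],"rotation": [0.1,0.145,-0.23]},{"translation": [-0.065,-0.157,-0.185],"rotation": [0.154,0.219,-0.347]},{"translation": [-0.065,-0.157,-0.185],"rotation": [0.154,0.219,-0.347]},{"translation": [-0.02,-0.157,-0.215],"rotation": [0.154,0.219,-0.347]},{"translation": [0.05,-0.157,-0.263],"rotation": [0.154,0.219,-0.347]},{"translation": [0.12,-0.157,-0.31],"rotation": [0.154,0.219,-0.347]},{"translation": [0.175,-0.157,-0.347],"rotation": [0.154,0.219,-0.347]},{"translation": [0.2,-0.157,-0.364],"rotation": [0.154,0.219,-0.347]},{"translation": [0.2,-0.157,-0.364],"rotation": [0.154,0.219,-0.347]}])

```text
t: 25.35
eef_pos: [0.5873, 0.0774, 0.083]
ee_rot: [-3.138, -0.974, -0.004]
force: [0.5, -0.2, -1.2]
width: 0.0877
gripper_force: 0.0
```

```bash
python3 go.py; python3 - <<'E'
from ch import *
s=get_state();x,o=s['eef_pos'],R.from_euler('xyz',s['ee_rot'])
print('to .04: ',((G+.04*z-x)/.25).round(3),(np.degrees((T*o.inv()).as_rotvec())/30).round(3))
E
```

```text
q [-0.39, 0.232, -1.005, -2.613, -0.674, -1.774] [0.5873 0.0774 0.083 ] [-3.138 -0.974 -0.004] [ 0.5 -0.2 -1.2] 0.08768490566367805
rot left/30 [-4.508  0.27   3.731]
to .04:  [ 0.329  0.002 -0.214] [-0.003 -0.007  0.002]
```

>>> apply_moves(steps=[{"translation": [0.03,0,-0.02],"rotation": [0,0,0]},{"translation": [0.08,0,-0.052],"rotation": [0,0,0]},{"translation": [0.13,0,-0.084],"rotation": [0,0,0]},{"translation": [0.18,0,-0.117],"rotation": [0,0,0]},{"translation": [0.23,0,-0.15],"rotation": [0,0,0]},{"translation": [0.275,0.001,-0.179],"rotation": [0,0,0]},{"translation": [0.305,0.002,-0.199],"rotation": [0,0,0]},{"translation": [0.322,0.002,-0.21],"rotation": [0,0,0]},{"translation": [0.328,0.002,-0.214],"rotation": [0,0,0]},{"translation": [0.328,0.002,-0.214],"rotation": [0,0,0]}])

```text
t: 26.18
eef_pos: [0.6681, 0.0783, 0.0312]
ee_rot: [-3.14, -0.975, -0.003]
force: [0.3, 0.1, 0.2]
width: 0.0876
gripper_force: 0.0
```

>>> apply_moves(jaw=1, newtons=40, steps=[{"translation": [0,0,0],"rotation": [0,0,0]},{"translation": [0,0,0],"rotation": [0,0,0]},{"translation": [0,0,0],"rotation": [0,0,0]},{"translation": [0,0,0],"rotation": [0,0,0]},{"translation": [0,0,0],"rotation": [0,0,0]},{"translation": [0,0,0],"rotation": [0,0,0]},{"translation": [0,0,0],"rotation": [0,0,0]},{"translation": [0,0,0],"rotation": [0,0,0]},{"translation": [0,0,0],"rotation": [0,0,0]},{"translation": [0,0,0],"rotation": [0,0,0]}])

```text
t: 27.02
eef_pos: [0.6685, 0.077, 0.0313]
ee_rot: [-3.14, -0.975, -0.006]
force: [-2.4, -4.4, 2.5]
width: 0.059
gripper_force: 40.0
```

>>> apply_moves(steps=[{"translation": [0,0,0.012],"rotation": [0,0,0]},{"translation": [0,0,0.028],"rotation": [0,0,0]},{"translation": [0,0,0.04],"rotation": [0,0,0]},{"translation": [-0.02,0,0.05],"rotation": [0,0,0]},{"translation": [-0.055,0,0.07],"rotation": [0,0,0]},{"translation": [-0.095,0,0.095],"rotation": [0,0,0]},{"translation": [-0.135,0,0.12],"rotation": [0,0,0]},{"translation": [-0.175,0,0.147],"rotation": [0,0,0]},{"translation": [-0.215,0,0.174],"rotation": [0,0,0]},{"translation": [-0.255,0,0.2],"rotation": [0,0,0]}])

```text
t: 27.85
eef_pos: [0.6025, 0.0786, 0.0809]
ee_rot: [-3.14, -0.974, -0.003]
force: [0.3, -0.2, -3.3]
width: 0.0589
gripper_force: 40.0
```

```bash
python3 go.py; python3 - <<'E'
from ch import *
s=get_state();q0=s['q'];x=s['eef_pos']
for b in(-.08,-.11,-.14): 
    q,e=ik(G+b*z+[0,0,.01],T,q0);print(b,e.round(1),q.round(2).tolist(),'to',((G+b*z+[0,0,.01]-x)/.25).round(3))
# then free joint motion to a raised tilted pose
qa=ik(G-.14*z+[0,0,.01],T,q0)[0]
for qb in([-.3,-.35,-.75,-2.2,-.8,-.5],[-.4,-.3,-.6,-2.1,-.9,-.3],[-.3,-.3,-.7,-2.3,-.7,-.3]):
    xb,ob=fk(qb); R1=ob*T.inv(); ax=R1.apply([0,0,1]); print(qb,'tcp',xb.round(3),'tinmid',(xb-.04*ob.as_matrix()[:,2]).round(3),'tilt',np.degrees(np.arccos(ax[2])).round(1),'tool',ob.as_matrix()[:,2].round(2))
E
```

```text
q [-0.371, 0.257, -0.985, -2.642, -0.674, -1.761] [0.6025 0.0786 0.0809] [-3.14e+00 -9.74e-01 -3.00e-03] [ 0.3 -0.2 -3.3] 0.058937041488289474
rot left/30 [-4.508  0.272  3.73 ]
-0.08 0.0 [-0.37, 0.1, -0.96, -2.51, -0.53, -1.92] to [-0.129 -0.002  0.103]
-0.11 0.0 [-0.32, -0.02, -0.93, -2.37, -0.39, -2.12] to [-0.229 -0.002  0.17 ]
-0.14 0.0 [-0.2, -0.14, -0.86, -2.19, -0.21, -2.39] to [-0.328 -0.002  0.237]
[-0.3, -0.35, -0.75, -2.2, -0.8, -0.5] tcp [0.574 0.191 0.489] tinmid [0.537 0.178 0.484] tilt 110.3 tool [0.94 0.32 0.12]
[-0.4, -0.3, -0.6, -2.1, -0.9, -0.3] tcp [0.615 0.148 0.558] tinmid [0.578 0.134 0.55 ] tilt 129.2 tool [0.92 0.35 0.19]
[-0.3, -0.3, -0.7, -2.3, -0.7, -0.3] tcp [0.624 0.148 0.501] tinmid [0.585 0.14  0.498] tilt 115.0 tool [0.97 0.2  0.1 ]
```

>>> apply_moves(steps=[{"translation": [-0.02,0,0.015],"rotation": [0,0,0]},{"translation": [-0.045,0,0.033],"rotation": [0,0,0]},{"translation": [-0.07,0,0.052],"rotation": [0,0,0]},{"translation": [-0.1,0,0.075],"rotation": [0,0,0]},{"translation": [-0.13,0,0.1],"rotation": [0,0,0]},{"translation": [-0.16,0,0.12],"rotation": [0,0,0]},{"translation": [-0.185,0,0.14],"rotation": [0,0,0]},{"translation": [-0.21,0,0.158],"rotation": [0,0,0]},{"translation": [-0.222,0,0.167],"rotation": [0,0,0]},{"translation": [-0.228,0,0.17],"rotation": [0,0,0]}])

```text
t: 28.68
eef_pos: [0.5466, 0.0783, 0.1241]
ee_rot: [-3.141, -0.976, -0.001]
force: [-0.3, -0.2, -3.2]
width: 0.0591
gripper_force: 40.0
```

```bash
python3 go.py; cat > tl.py <<'E'
from ch import *
q0=get_state()['q']
qb=q0.copy(); qb[1]-=.22; qb[5]+=np.radians(105); qb[4]-=.1
for t in(0,.33,.66,1):
    qq=q0+t*(qb-q0);xb,ob=fk(qq); m=ob.as_matrix(); ax=(ob*T.inv()).apply([0,0,1])
    print('tcp',xb.round(3),'tinmid',(xb-.04*m[:,2]).round(3),'axis',ax.round(2),'tilt',np.degrees(np.arccos(ax[2])).round(1),'body',(xb-.085*m[:,2]+.1*m[:,1]).round(2),(xb-.085*m[:,2]-.1*m[:,1]).round(2))
chunks([q0,qb])
E
python3 tl.py
```

```text
q [-0.316, -0.022, -0.923, -2.38, -0.381, -2.115] [0.5466 0.0783 0.1241] [-3.141e+00 -9.760e-01 -1.000e-03] [-0.3 -0.2 -3.2] 0.05909408460916642
rot left/30 [-4.511  0.274  3.723]
tcp [0.547 0.079 0.124] tinmid [0.514 0.079 0.147] axis [ 0. -0.  1.] tilt 0.1 body [ 0.48 -0.02  0.17] [0.48 0.18 0.17]
tcp [0.556 0.085 0.17 ] tinmid [0.521 0.085 0.189] axis [-0.17  0.48  0.86] tilt 30.7 body [0.51 0.   0.26] [0.45 0.17 0.16]
tcp [0.562 0.092 0.217] tinmid [0.525 0.091 0.233] axis [-0.42  0.78  0.46] tilt 62.3 body [0.52 0.06 0.34] [0.45 0.12 0.16]
tcp [0.562 0.101 0.266] tinmid [0.524 0.1   0.278] axis [-0.63  0.77 -0.08] tilt 94.5 body [0.51 0.13 0.38] [0.45 0.07 0.2 ]
5 half ([0.016, 0.008, 0.069], [-0.376, -0.07, 0.249]) end ([0.037, 0.023, 0.175], [-0.958, -0.172, 0.597])
4 half ([0.01, 0.01, 0.071], [-0.398, -0.072, 0.215]) end ([0.018, 0.021, 0.142], [-0.803, -0.144, 0.416])
4 half ([0.005, 0.012, 0.071], [-0.412, -0.075, 0.187]) end ([0.008, 0.024, 0.143], [-0.831, -0.149, 0.359])
3 half ([0.0, 0.007, 0.036], [-0.211, -0.039, 0.081]) end ([-0.001, 0.02, 0.107], [-0.638, -0.117, 0.231])
```

>>> apply_moves(steps=[{"translation": [-0.01,0,0.03],"rotation": [-0.08,-0.015,0.05]},{"translation": [-0.02,0.005,0.06],"rotation": [-0.19,-0.035,0.125]},{"translation": [-0.03,0.008,0.09],"rotation": [-0.32,-0.06,0.21]},{"translation": [-0.04,0.012,0.12],"rotation": [-0.46,-0.085,0.3]},{"translation": [-0.05,0.015,0.14],"rotation": [-0.6,-0.11,0.38]},{"translation": [-0.06,0.018,0.155],"rotation": [-0.74,-0.135,0.465]},{"translation": [-0.065,0.02,0.165],"rotation": [-0.86,-0.155,0.54]},{"translation": [-0.07,0.023,0.172],"rotation": [-0.93,-0.167,0.58]},{"translation": [-0.07,0.023,0.175],"rotation": [-0.958,-0.172,0.597]},{"translation": [-0.07,0.023,0.175],"rotation": [-0.958,-0.172,0.597]}])

```text
t: 29.52
eef_pos: [0.5294, 0.0837, 0.1666]
ee_rot: [2.355, -0.817, 0.946]
force: [0.2, 0.7, -3.6]
width: 0.0594
gripper_force: 40.0
```

>>> apply_moves(steps=[{"translation": [0.002,0.002,0.015],"rotation": [-0.08,-0.015,0.04]},{"translation": [0.005,0.004,0.035],"rotation": [-0.18,-0.035,0.095]},{"translation": [0.008,0.007,0.055],"rotation": [-0.3,-0.055,0.16]},{"translation": [0.01,0.01,0.075],"rotation": [-0.42,-0.075,0.22]},{"translation": [0.013,0.013,0.095],"rotation": [-0.54,-0.095,0.28]},{"translation": [0.015,0.016,0.115],"rotation": [-0.65,-0.115,0.335]},{"translation": [0.017,0.018,0.13],"rotation": [-0.73,-0.13,0.38]},{"translation": [0.018,0.021,0.142],"rotation": [-0.8,-0.144,0.416]},{"translation": [0.018,0.021,0.142],"rotation": [-0.8,-0.144,0.416]},{"translation": [0.018,0.021,0.142],"rotation": [-0.8,-0.144,0.416]}])

```text
t: 30.35
eef_pos: [0.5343, 0.0889, 0.2022]
ee_rot: [2.057, -0.465, 1.348]
force: [0.4, 0.7, -4.3]
width: 0.0594
gripper_force: 40.0
```

>>> apply_moves(steps=[{"translation": [0,0.002,0.015],"rotation": [-0.08,-0.015,0.04]},{"translation": [0.002,0.005,0.035],"rotation": [-0.18,-0.035,0.085]},{"translation": [0.004,0.008,0.055],"rotation": [-0.3,-0.055,0.14]},{"translation": [0.005,0.012,0.075],"rotation": [-0.42,-0.075,0.19]},{"translation": [0.006,0.015,0.095],"rotation": [-0.54,-0.095,0.24]},{"translation": [0.007,0.018,0.115],"rotation": [-0.65,-0.115,0.285]},{"translation": [0.008,0.021,0.13],"rotation": [-0.74,-0.13,0.32]},{"translation": [0.008,0.024,0.143],"rotation": [-0.8,-0.144,0.347]},{"translation": [0.008,0.024,0.143],"rotation": [-0.8,-0.144,0.347]},{"translation": [0.008,0.024,0.143],"rotation": [-0.8,-0.144,0.347]}])

```text
t: 31.18
eef_pos: [0.5363, 0.0948, 0.2379]
ee_rot: [1.931, -0.058, 1.566]
force: [-0.2, -0.2, -4.4]
width: 0.0586
gripper_force: 40.0
```

```bash
python3 - <<'E'
from ch import *
s=get_state();ob=R.from_euler('xyz',s['ee_rot']);m=ob.as_matrix();ax=(ob*T.inv()).apply([0,0,1])
print(s['t'],s['q'].round(2),'tinmid',(s['eef_pos']-.04*m[:,2]).round(3),'axis',ax.round(2),'tilt',np.degrees(np.arccos(ax[2])).round(1),s['width'],s['gripper_force'],np.abs(s['qd']).max())
a=grab_frame('side')[100:300,190:390];b=grab_frame('top')[100:300,210:410]
cv2.imwrite('pics/fin.png',cv2.resize(np.hstack([a,b]),None,fx=2,fy=2,interpolation=cv2.INTER_CUBIC))
E
```

```text
31.1833 [-0.3  -0.27 -0.93 -2.31 -0.4  -0.74] tinmid [0.499 0.094 0.252] axis [-0.52  0.82  0.25] tilt 75.8 0.05859652208220725 39.99545753002167 0.0035608274044648313
```

View pics/fin.png

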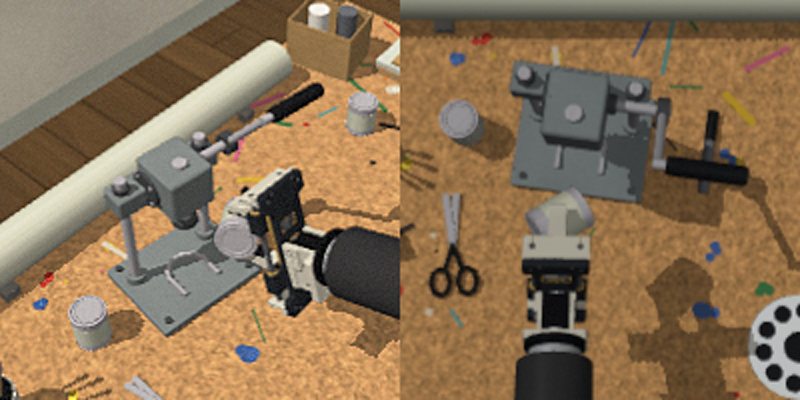

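The tin is held tipped at about 76°, tin (235,235 left view) off the nest, the lever is up at rest, and the bystanders are unmoved. I'll add a little more clearance from the press, then hand in.

>>> apply_moves(steps=[{"translation": [-0.01,0,0.02],"rotation": [0,0,0]},{"translation": [-0.03,0,0.05],"rotation": [0,0,0]},{"translation": [-0.05,0,0.08],"rotation": [0,0,0]},{"translation": [-0.07,0,0.11],"rotation": [0,0,0]},{"translation": [-0.09,0,0.14],"rotation": [0,0,0]},{"translation": [-0.1,0,0.155],"rotation": [0,0,0]},{"translation": [-0.1,0,0.16],"rotation": [0,0,0]},{"translation": [-0.1,0,0.16],"rotation": [0,0,0]},{"translation": [-0.1,0,0.16],"rotation": [0,0,0]},{"translation": [-0.1,0,0.16],"rotation": [0,0,0]}])

```text
t: 32.12
eef_pos: [0.5113, 0.0948, 0.2771]
ee_rot: [1.932, -0.056, 1.566]
force: [-0.3, -0.3, -3.3]
width: 0.0591
gripper_force: 40.0
```

```bash
python3 - <<'E'
from ch import *
s=get_state();ob=R.from_euler('xyz',s['ee_rot']);m=ob.as_matrix();ax=(ob*T.inv()).apply([0,0,1])
tilt=np.degrees(np.arccos(ax[2])); mid=s['eef_pos']-.04*m[:,2]
print(s['t'],s['q'].round(2),mid.round(3),tilt.round(1),s['width'],s['gripper_force'],np.abs(s['qd']).max())
if 65<tilt<90 and mid[2]>.2 and s['width']>.055: print(job_done())
E
```

```text
32.1167 [-0.   -0.42 -0.79 -2.05 -0.02 -1.15] [0.474 0.094 0.291] 75.9 0.059135245729781814 39.99542534351349 0.0059610965566114504
the job is handed in; nothing more can be done
None
```

I handed the job in at 32 s: the lever went down to its hard stop and was eased back to rest, and the tin came out upright and is held tipped about 76°, its middle about 29 cm up and clear of the press. My first grasp closed above the sleeve and pushed the lever about 17° down; I eased that back up before the real stroke.

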